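# Refill and lock up the chilled praline bin

### The arm

A 6-joint arm with a two-finger parallel gripper is mounted at the origin on the work surface. World frame = base frame: x ahead of the robot, y to its left, z up, the work surface at z = 0. Lengths are in mm, angles in degrees, forces in N, time in s.
With the tool pointing down it reaches from about 275 to 825 mm from the base axis. Payload 4.9 kg.
Tool frame: the origin (TCP) lies at the very end of the fingers, on their centre line; the grasp point (between the pads) lies 19 mm behind it; z points along the fingers, y is the line along which they close (so a half turn about z gives the same grasp; the last joint's range is limited). The gripper opens to 85 mm and grips with 20 to 120 N. Pads are 22 mm wide; open, the fingers measure 114 mm over their backs; the gripper's body (76 mm by 85 mm) begins 54 mm behind the grasp point. The pads swing forward as they close: fully open they stand 13 mm farther back than shut.
Start: joints at [-72.376, 18.69, -11.035, 60.275, 0, 82.311], TCP at [235.176, -497.203, 231.281] pointing down, gripper open.
Joint ranges: [-152.03, 152.03], [-55.5, 102.48], [-74.3, 77.21], [-110.64, 120.58], [-84.22, 78.4], [-180, 180]. Speed limits (degrees/s): [147.25, 147.25, 180, 180, 180, 180].

### API

Orientations are given as [roll, pitch, yaw] about the fixed x, y, z axes, in that order (R = Rz(yaw) Ry(pitch) Rx(roll)).
In Python, from rig import robot gives the robot as it stands.
- The arm moves only by the tool play_rows, never from a script. Its argument "commands" is a list of rows, each a list of 7 numbers: the shift along the tool's x, y, z in m, then the turn, a rotation vector about the tool's x, y, z in rad, then the finger opening in m, from 0 to 0.0854. A call has exactly 10 rows; each row is the pose to reach, as a shift and turn from the pose commanded when the call began, along the tool's axes at that moment; what a row does not reach only later rows make up. A row lasts 1/8 s, in which the tool goes at most 62.5 mm and 10.7 degrees, less where a joint would pass 70% of its speed; a pose out of reach is approached as far as the arm can. A call with a gripper value outside its range is refused whole. The fingers move at their own pace and stop on an object; the grip force is fixed at half the most. Time passes only in rows, so rows that repeat a pose let the fingers close, or fill a call up. It gives the time, the measured TCP pose, the force, the opening and the grip force at its end, in the units of the state.
- robot.get_obs(): the state, without advancing time (a new reading comes with each control period).
- robot.grab_frame(name): name is "scene" or "top"; returns a dict with "color" (420x560x3 uint8, red, green, blue), "camera_matrix" (3x3 intrinsics, pixels), "dist" ([k1, k2, p1, p2, k3] as OpenCV has them; the pictures are not rectified), "world_to_cam" (4x4, takes a point from world to camera coordinates). Camera axes: x right, y up, looking along -z (the intrinsics and any distortion apply to the point x, -y, -z); pixel columns grow to the right and rows downward; lengths in mm; the calibration is good to about 2 mm. A picture is of the moment at which its call begins. There is no depth.
- robot.close_job(): hands the job in; it is judged then, once.
The state is a dict: "time": time; "q": joint angles; "joint_velocities": joint speeds; "joint_torque": joint torques, N m; "tool_pos": TCP position; "ee_rot": TCP orientation; "ft_force": force on the tool from outside, world axes, zero at the start; "wrist_torque": the same for the moment, N m; "width": opening from 0.0 (shut) to 1.0 (fully open); "gripper_force": force on a finger pad.
Only numpy, scipy, OpenCV 4.12 (cv2) and the standard library are available. Lean on these libraries where they do the work, as an engineer would, in place of code of your own. Each camera call takes 0.05 s, during which the arm holds its last target. There are 200 camera calls.

### The job

Put every praline lying on the marble slab into the steel scoop tray with the ones already there, then pull the bin front open to its stop and tip the scoop over the opening so that all the pralines go into the bin. Then put the empty scoop back upright on its grey mat and push the bin fully shut; last, turn the regulator knob so that its white pointer is at the white mark, and slide the fork lock fully home over it. Leave the other pastries and things where they are.

Things in the scene. Friction and masses are not known exactly. Their poses are not given: they have to be found in the camera images.
- case: chilled bin cabinet, fixed aluminium shell 264 mm wide (its y), 186 mm deep (its x, from the front face at x = 0 back), 250 mm high; origin on the table under the middle of its front face, -x looks to the user, z up. Its top covers the closed bin; with the bin open, a gap about 110 mm wide lies between the panel's top (then 196 mm above the table) and the edge of the case's top.
- bin (a joint): white tilt-out bin front, turns about a level axis along the case's y, 30 mm directly above the case's origin; 0 is shut, 0.6 rad the stop, fully open; positive tilts its top to the case's -x. Stiff hinge: stays where it is left, takes about 6 N at the handle. Panel 12 mm thick (centred on x = 0), 236 mm wide, 205 mm high from the hinge; an open-topped steel box behind it moves with it.
- bin_handle (a point): middle of the bin's handle: a round steel bar 12 mm thick, 124 mm long along the case's y, its axis 45 mm in front of the panel's face, 190 mm above the hinge axis and 220 mm above the table when shut (15 mm below the panel's top, 30 mm below the case's top). Two stems join it to the panel 56 mm to either side. Moves and turns with the bin.
- bin_in (a point): centre of the bin box's inner floor, moves and turns with it: x to the back, y along its width, z up along the panel; 66 mm behind the hinge axis and 6 mm above it when shut. Inner space x from -60 to 60 mm, y from -109 to 109 mm; back wall 130 mm high, sides 150 mm.
- scoop: steel scoop tray 130 mm long (its x), 66 mm wide (its y), 50 mm high, walls and floor 3 mm, 0.16 kg; origin under its middle. Closed at the -x end, open at the +x end (the mouth), where the last 40 mm of floor ramps up to 11 mm. Pralines slide out when the mouth is tipped down 45 degrees or more; a jam shakes loose. Can be gripped across its width. Starts on its mat with two pralines in it.
- mat: thin grey fabric mat, fixed, 170 mm (its x) by 100 mm (its y), 3 mm thick, origin under its middle on the table: the scoop's place
- console: cooling regulator, fixed grey box 200 mm (its x) by 90 mm (its y), 50 mm high, origin under its middle. On top: the knob at x = +50 mm, a white mark line beyond it at x = +74 to +98 mm, the fork lock on the near side (x = -50 mm when unlocked).
- reg_knob (a joint): regulator knob, turns about the vertical, positive anticlockwise from above, -1.5 to 1.5 rad; 0 is the mark: the bar's white pointer line points along the console's +x to the mark. Starts 0.6 to 1.3 rad off (positive). Friction 0.04 N m, stays where it is left. Set it to within 0.12 rad of the mark.
- knob_grip (a point): on the knob's axis, 72 mm above the table: the height to grip. The knob is a black disc 44 mm across and 8 mm high with an upright bar grip 40 mm long, 11 mm thick, from 8 to 32 mm above the console's top. The point's x axis is along the bar towards the pointer.
- lock (a joint): steel fork lock on the console, slides along the console's +x; 0 is unlocked, 0.040 m fully home, its two prongs then on either side of the knob's bar (slot 19 mm wide; it jams if the knob is more than about 0.2 rad off the mark). 2 N of friction, stays where it is left.
- lock_fin (a point): middle of the top of the lock's upright push fin, 12 mm thick along the console's x, 36 mm wide, standing from 12 to 42 mm above the console's top; moves with the lock. Beside it the lock's base plate is 40 by 60 mm and 12 mm high.
- praline1: glossy chocolate praline, an upright round piece 24 mm across and 22 mm high, 15 g, origin at its centre, z up when it stands; one of up to five standing on the fixed white marble slab (130 by 210 mm, 10 mm thick), at least 50 mm apart from centre to centre; may be absent
- praline2: glossy chocolate praline, an upright round piece 24 mm across and 22 mm high, 15 g, origin at its centre, z up when it stands; one of up to five standing on the fixed white marble slab (130 by 210 mm, 10 mm thick), at least 50 mm apart from centre to centre; may be absent
- praline3: glossy chocolate praline, an upright round piece 24 mm across and 22 mm high, 15 g, origin at its centre, z up when it stands; one of up to five standing on the fixed white marble slab (130 by 210 mm, 10 mm thick), at least 50 mm apart from centre to centre; may be absent
- praline4: glossy chocolate praline, an upright round piece 24 mm across and 22 mm high, 15 g, origin at its centre, z up when it stands; one of up to five standing on the fixed white marble slab (130 by 210 mm, 10 mm thick), at least 50 mm apart from centre to centre; may be absent
- praline5: glossy chocolate praline, an upright round piece 24 mm across and 22 mm high, 15 g, origin at its centre, z up when it stands; one of up to five standing on the fixed white marble slab (130 by 210 mm, 10 mm thick), at least 50 mm apart from centre to centre; may be absent
- praline6: glossy chocolate praline, an upright round piece 24 mm across and 22 mm high, 15 g, origin at its centre, z up when it stands; in the scoop at the start
- praline7: glossy chocolate praline, an upright round piece 24 mm across and 22 mm high, 15 g, origin at its centre, z up when it stands; in the scoop at the start
- cupcake1: bystander: cupcake, 60 mm across, 60 mm high
- cupcake2: bystander: cupcake, 60 mm across, 60 mm high
- tart1: bystander: small tart, 66 mm across, 32 mm high
- tart2: bystander: small tart, 66 mm across, 32 mm high
- spatula: bystander: spatula, 280 mm long
Things that resemble listed ones, but are neither listed nor needed, are in the scene too. What is meant by the mat is not red, and is the larger of those in its own colour.

How it is judged (in metres and radians):
On the way, in this order (a step that is already met when the one before it is completed fails the run):
1. all pralines are in the upright scoop (angle between scoop's own z axis and vertical below 0.15 rad and x of praline1 in the frame of scoop between -0.066 and 0.066 m and y of praline1 in the frame of scoop between -0.033 and 0.033 m and z of praline1 in the frame of scoop between 0 and 0.065 m and x of praline2 in the frame of scoop between -0.066 and 0.066 m and y of praline2 in the frame of scoop between -0.033 and 0.033 m and z of praline2 in the frame of scoop between 0 and 0.065 m and x of praline3 in the frame of scoop between -0.066 and 0.066 m and y of praline3 in the frame of scoop between -0.033 and 0.033 m and z of praline3 in the frame of scoop between 0 and 0.065 m and x of praline4 in the frame of scoop between -0.066 and 0.066 m and y of praline4 in the frame of scoop between -0.033 and 0.033 m and z of praline4 in the frame of scoop between 0 and 0.065 m and x of praline5 in the frame of scoop between -0.066 and 0.066 m and y of praline5 in the frame of scoop between -0.033 and 0.033 m and z of praline5 in the frame of scoop between 0 and 0.065 m and x of praline6 in the frame of scoop between -0.066 and 0.066 m and y of praline6 in the frame of scoop between -0.033 and 0.033 m and z of praline6 in the frame of scoop between 0 and 0.065 m and x of praline7 in the frame of scoop between -0.066 and 0.066 m and y of praline7 in the frame of scoop between -0.033 and 0.033 m and z of praline7 in the frame of scoop between 0 and 0.065 m), for 0.2 s.
2. the bin front is pulled open to its stop (value of joint bin above 0.56 rad), for 0.2 s.
3. the scoop is tipped over the open bin (value of joint bin above 0.5 rad and angle between scoop's own z axis and vertical above 0.5 rad and height (world z) of scoop above 0.12 m and horizontal distance between scoop and bin_in below 0.2 m), for 0.05 s.
4. all pralines are in the bin (x of praline1 in the frame of bin_in between -0.064 and 0.064 m and y of praline1 in the frame of bin_in between -0.112 and 0.112 m and z of praline1 in the frame of bin_in between 0 and 0.13 m and x of praline2 in the frame of bin_in between -0.064 and 0.064 m and y of praline2 in the frame of bin_in between -0.112 and 0.112 m and z of praline2 in the frame of bin_in between 0 and 0.13 m and x of praline3 in the frame of bin_in between -0.064 and 0.064 m and y of praline3 in the frame of bin_in between -0.112 and 0.112 m and z of praline3 in the frame of bin_in between 0 and 0.13 m and x of praline4 in the frame of bin_in between -0.064 and 0.064 m and y of praline4 in the frame of bin_in between -0.112 and 0.112 m and z of praline4 in the frame of bin_in between 0 and 0.13 m and x of praline5 in the frame of bin_in between -0.064 and 0.064 m and y of praline5 in the frame of bin_in between -0.112 and 0.112 m and z of praline5 in the frame of bin_in between 0 and 0.13 m and x of praline6 in the frame of bin_in between -0.064 and 0.064 m and y of praline6 in the frame of bin_in between -0.112 and 0.112 m and z of praline6 in the frame of bin_in between 0 and 0.13 m and x of praline7 in the frame of bin_in between -0.064 and 0.064 m and y of praline7 in the frame of bin_in between -0.112 and 0.112 m and z of praline7 in the frame of bin_in between 0 and 0.13 m), for 0.2 s.
5. the bin is pushed shut (all of step 4 and value of joint bin below 0.03 rad), for 0.2 s.
6. the knob is at the mark (value of joint reg_knob between -0.12 and 0.12 rad and value of joint bin below 0.03 rad), for 0.2 s.
7. the lock is fully home with the knob at the mark (value of joint lock above 0.036 m and value of joint reg_knob between -0.12 and 0.12 rad), for 0.2 s.
At the end, for the whole second after the job is handed in: every praline is inside the bin, the bin is shut (below 0.03 rad), the scoop stands upright on its mat (its middle within 50 mm of the mat's, tilt below 0.15 rad) at rest, the knob is within 0.12 rad of the mark and the lock is home (beyond 36 of its 40 mm) (all of step 5 and all of step 7 and angle between scoop's own z axis and vertical below 0.15 rad and horizontal distance between scoop and mat below 0.05 m and height (world z) of scoop below 0.012 m and linear speed of scoop below 0.02 m/s); the robot touches nothing.
It fails at once if a bystander is pushed more than 40 mm from its place (distance of any of cupcake1, cupcake2, tart1, tart2 from where it was at the start of the episode above 0.04 m).
Of praline1, praline2, praline3, praline4, praline5 only 2 to 4 are there at a start; the rules pass over those that are not, and their reading is None.
At some moment in a run one of scoop may be knocked a few centimetres aside while the robot is not near it.
Once in a run the grip may slacken for a moment while it holds something.
It also fails if it takes over 210 s, if anything falls off the work surface, if the arm or the gripper's body presses on something with over 40 N, if the wrist force passes 120 N, or if a joint passes its speed limit or range.

## Working session

There is one attempt and no reset: what is moved stays moved. The work goes in short steps, Python scripts to look and compute and a tool call to move; the robot and the scene stay as the last step left them, time stands still between calls to the robot, and variables do not carry over. Pictures are saved under pics/ and viewed, at most 14 in all, crops included, and the job is handed in when it is done.

Besides the shell and the picture viewer there is one more tool, called after ">>>" as name(argument=value, ...) on one line, values as JSON. play_rows: Moves the arm, as the interface text tells. Its arguments: {"type":"object","properties":{"commands":{"type":"array","items":{"type":"array","items":{"type":"number"}}}},"required":["commands"]}

```bash
ls; mkdir -p pics
cat > h.py <<'E'
import numpy as np, cv2, json
from scipy.spatial.transform import Rotation as R
from rig import robot
def snap(name,fn=None):
    f=robot.grab_frame(name)
    np.savez(f'{name}.npz',**{k:np.array(v) for k,v in f.items()})
    if fn: cv2.imwrite('pics/'+fn,f['color'][:,:,::-1])
    return f
def load(name): return np.load(name+'.npz')
def px2w(f,u,v,z):
    K=np.array(f['camera_matrix'],float);d=np.array(f['dist'],float)
    p=cv2.undistortPoints(np.array([[[u,v]]],float),K,d)[0,0]
    T=np.array(f['world_to_cam']);c=-T[:3,:3].T@T[:3,3]
    r=T[:3,:3].T@np.array([p[0],-p[1],-1])
    return c+r*(z-c[2])/r[2]
def w2px(f,P):
    T=np.array(f['world_to_cam']);q=(T[:3,:3]@np.atleast_2d(P).T).T+T[:3,3]
    q=q*[1,-1,-1]
    return cv2.projectPoints(q,np.zeros(3),np.zeros(3),np.array(f['camera_matrix'],float),np.array(f['dist'],float))[0][:,0]
def crop(f,x0,y0,x1,y1,s,fn):
    im=np.array(f['color'])[y0:y1,x0:x1,::-1]
    cv2.imwrite('pics/'+fn,cv2.resize(im,None,fx=s,fy=s,interpolation=cv2.INTER_CUBIC))
def st():
    o=robot.get_obs();print({k:np.round(o[k],2).tolist() for k in ['time','q','tool_pos','ee_rot','ft_force','width','gripper_force']})
    return o
def to(pos,rpy=None):
    "shift(m), rotvec in current tool axes to reach pose"
    o=robot.get_obs();A=R.from_euler('xyz',o['ee_rot'],degrees=True)
    d=A.inv().apply(np.array(pos)-o['tool_pos'])/1000
    r=np.zeros(3) if rpy is None else (A.inv()*R.from_euler('xyz',rpy,degrees=True)).as_rotvec()
    print('to',np.round(d,4).tolist(),np.round(r,3).tolist())
E
python3 - <<'E'
from h import *
for n in('scene','top'):
    f=snap(n,n+'0.png');T=np.array(f['world_to_cam']);print(n,(-T[:3,:3].T@T[:3,3]).round())
o=st();print(R.from_euler('xyz',o['ee_rot'],degrees=True).as_matrix().round(3))
E
```

```text
pics
scene [1414. -229.  891.]
top [ 388.  -31. 1619.]
{'time': 0.1, 'q': [-72.38, 18.73, -11.09, 60.27, 0.0, 82.31], 'tool_pos': [235.02, -496.68, 230.56], 'ee_rot': [-179.91, -0.01, 25.31], 'ft_force': [-0.43, -0.66, 0.11], 'width': 1.0, 'gripper_force': 0.0}
[[ 0.904  0.428 -0.   ]
 [ 0.428 -0.904  0.002]
 [ 0.    -0.002 -1.   ]]
```

View pics/top0.png

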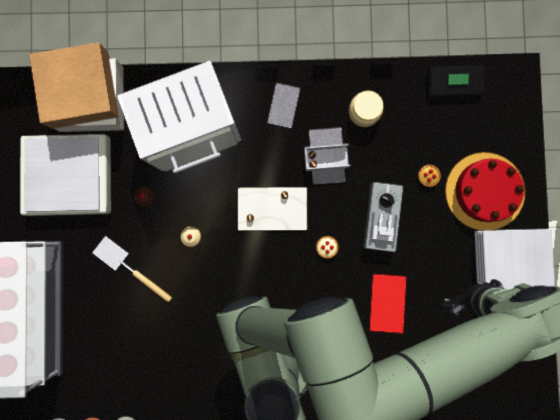

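View pics/scene0.png

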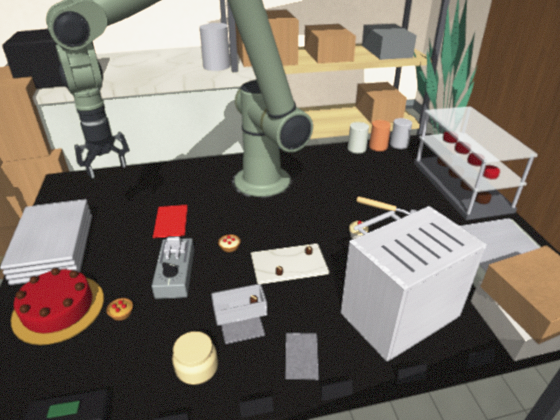

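Run:
```python
from h import *
f=load('top')
a=np.array(f['color'])[:,:,::-1]
c1=cv2.resize(a[120:270,220:420],None,fx=4,fy=4,interpolation=cv2.INTER_CUBIC)
cv2.imwrite('pics/c1.png',c1)
c2=cv2.resize(a[50:190,110:250],None,fx=4,fy=4,interpolation=cv2.INTER_CUBIC)
cv2.imwrite('pics/c2.png',c2)
```

```text
(no output)
```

View pics/c1.png

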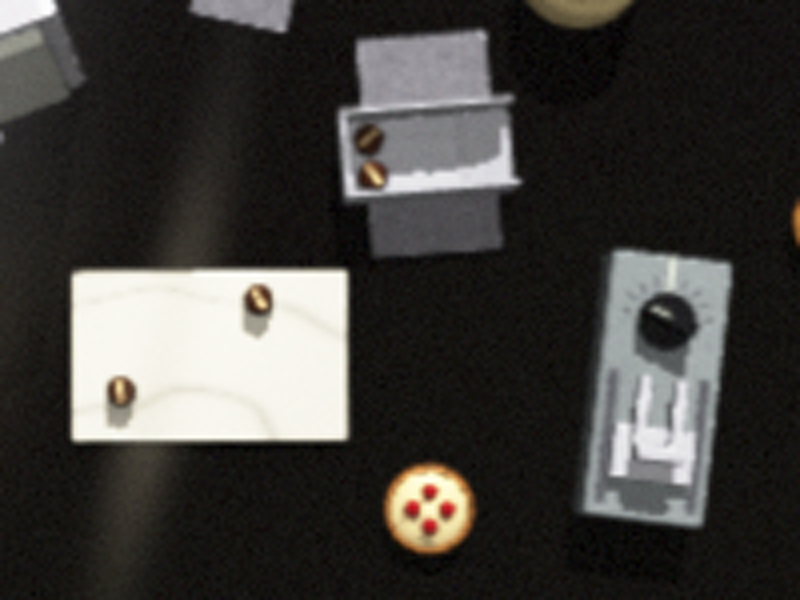

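View pics/c2.png

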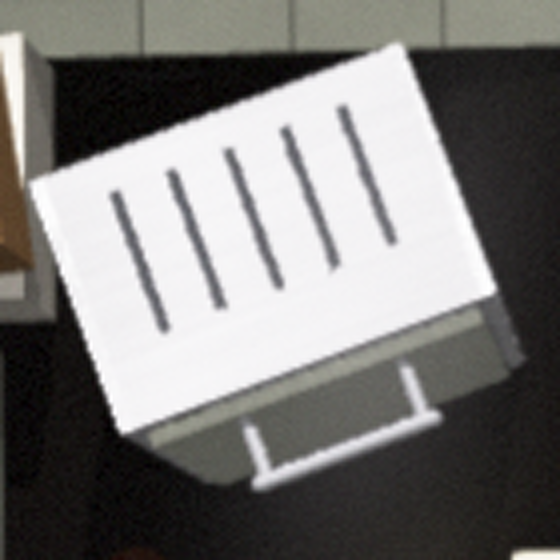

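Run:
```python
from h import *
f=load('top')
def c(u,v,z,n,o=(220,120)): p=px2w(f,o[0]+u/4-.375,o[1]+v/4-.375,z);print(n,p.round(1));return p
pr=[c(258,299,32,'p1'),c(120,391,32,'p2')]
c(369,138,28,'p6');c(372,175,28,'p7')
s=[c(340,108,53,'sLT'),c(345,200,53,'sLB'),c(512,98,53,'sRT'),c(518,183,53,'sRB')]
print('scoop ctr',np.mean(s,0),'dirx',np.degrees(np.arctan2(*((s[2]+s[3]-s[0]-s[1])[:2][::-1]))))
m=[c(355,38,3,'m1'),c(487,31,3,'m2'),c(371,258,3,'m3'),c(503,248,3,'m4')];print('mat',np.mean(m,0))
k=[c(612,250,50,'k1'),c(731,262,50,'k2'),c(582,513,50,'k3'),c(703,525,50,'k4')];k0=np.mean(k,0);d=(k[0]+k[1]-k[2]-k[3])[:2]
ang=np.arctan2(d[1],d[0]);print('console',k0,np.degrees(ang),np.hypot(*d)/2)
e=np.array([np.cos(ang),np.sin(ang)]);print('knob',k0[:2]+50*e,'fin',k0[:2]-50*e)
kb=[c(667,318,82,'knobtop')]
c(650,308,82,'ptr end')
c(665,432,92,'fin top')
o=(110,50)
q=[c(30,182,250,'bL',o),c(402,42,250,'bR',o),c(497,294,250,'fR',o),c(122,432,250,'fL',o)]
fm=(q[2]+q[3])/2;w=q[3]-q[2];print('case front mid',fm,'w',np.hypot(*w[:2]),'yaw',np.degrees(np.arctan2(w[1],w[0]))-90, 'depth',np.hypot(*((q[0]+q[1]-q[2]-q[3])/2)[:2]))
h=[c(262,484,220,'hL',o),c(435,414,220,'hR',o)];print('handle',np.mean(h,0))
c(430,508,30,'tart')
```

```text
p1 [520.  -43.7  32. ]
p2 [452.9  62.4  32. ]
p6 [ 641.2 -131.4   28. ]
p7 [ 612.8 -132.9   28. ]
sLT [ 660.5 -108.8   53. ]
sLB [ 590.9 -110.6   53. ]
sRT [ 664.5 -237.9   53. ]
sRB [ 600.3 -240.3   53. ]
scoop ctr [ 629.05475271 -174.3776915    53.        ] dirx -87.02088197528407
m1 [ 723.6 -124.4    3. ]
m2 [ 726.3 -226.8    3. ]
m3 [ 551.9 -131.9    3. ]
m4 [ 557.  -233.8    3. ]
mat [ 639.6862359  -179.21053223    3.        ]
k1 [ 548.4 -309.2   50. ]
k2 [ 537.1 -397.5   50. ]
k3 [ 352.9 -280.    50. ]
k4 [ 341.8 -369.2   50. ]
console [ 445.04316374 -338.9645619    50.        ] -8.382375917583882 197.52312178034927
knob [ 494.50902479 -346.25349806] fin [ 395.57730269 -331.67562574]
knobtop [ 494.2 -341.9   82. ]
ptr end [ 501.8 -329.7   82. ]
fin top [ 410.8 -335.3   92. ]
bL [776.  392.3 250. ]
bR [863.7 144.9 250. ]
fR [693.4  85.5 250. ]
fL [608.2 333.5 250. ]
case front mid [650.82311543 209.48173402 250.        ] w 262.21250459218743 yaw 18.959911406227064 depth 179.03092251456277
hL [575.6 248.1 220. ]
hR [619.9 131.3 220. ]
handle [597.73286715 189.72910057 220.        ]
tart [ 359.  -169.1   30. ]
```

Run:
```python
from h import *
to((520,-43.7,130),(180,0,-177))
```

```text
to [0.4513, -0.2875, 0.1011] [-0.0, -0.002, -2.752]
```

>>> play_rows(commands=[[0.4513,-0.2875,0.1,0,0,-2.752,0.055],[0.4513,-0.2875,0.1,0,0,-2.752,0.055],[0.4513,-0.2875,0.1,0,0,-2.752,0.055],[0.4513,-0.2875,0.1,0,0,-2.752,0.055],[0.4513,-0.2875,0.1,0,0,-2.752,0.055],[0.4513,-0.2875,0.1,0,0,-2.752,0.055],[0.4513,-0.2875,0.1,0,0,-2.752,0.055],[0.4513,-0.2875,0.1,0,0,-2.752,0.055],[0.4513,-0.2875,0.1,0,0,-2.752,0.055],[0.4513,-0.2875,0.1,0,0,-2.752,0.055]])

```text
time: 1.35
tool_pos: [520.8, -41.4, 130.2]
ee_rot: [-180.0, -0.1, 133.4]
ft_force: [-0.2, -0.9, -0.8]
width: 0.643
gripper_force: 0.0
```

Run:
```python
from h import *
st();to((520,-43.7,13),(180,0,-177))
```

```text
{'time': 1.35, 'q': [-12.66, 21.17, -23.51, 45.4, 0.03, 33.95], 'tool_pos': [520.78, -41.4, 130.16], 'ee_rot': [-179.98, -0.08, 133.39], 'ft_force': [-0.24, -0.89, -0.76], 'width': 0.64, 'gripper_force': 0.0}
to [-0.0013, -0.0021, 0.1172] [0.0, -0.002, -0.866]
```

>>> play_rows(commands=[[0,0,0.03,0,0,-0.866,0.055],[0,0,0.06,0,0,-0.866,0.055],[0,0,0.07,0,0,-0.866,0.055],[0,0,0.07,0,0,-0.866,0.055],[0,0,0.09,0,0,-0.866,0.055],[0,0,0.117,0,0,-0.866,0.055],[0,0,0.117,0,0,-0.866,0.055],[0,0,0.117,0,0,-0.866,0.01],[0,0,0.117,0,0,-0.866,0.01],[0,0,0.117,0,0,-0.866,0.01]])

```text
time: 2.6
tool_pos: [521.2, -44.6, 15.5]
ee_rot: [-180.0, 0.1, -177.6]
ft_force: [-0.8, 0.0, 5.7]
width: 0.25
gripper_force: 59.1
```

Run:
```python
from h import *
f=snap('scene','s1.png');st()
P=np.array([629,-174.4,0]);a=np.radians(-87);ex=np.array([np.cos(a),np.sin(a),0]);ey=np.array([-ex[1],ex[0],0])
print(P+5*ex-15*ey,P+5*ex+15*ey)
c=np.array(f['color'])[200:350,190:390,::-1]
cv2.imwrite('pics/s1c.png',cv2.resize(c,None,fx=3,fy=3))
```

```text
{'time': 2.65, 'q': [-12.97, 30.12, -29.96, 29.79, 0.0, -15.34], 'tool_pos': [521.23, -44.54, 15.51], 'ee_rot': [-179.97, 0.13, -177.64], 'ft_force': [-0.71, 0.8, 7.13], 'width': 0.26, 'gripper_force': 59.11}
[ 614.28223676 -180.17818702    0.        ] [ 644.2411228  -178.60810833    0.        ]
```

View pics/s1c.png

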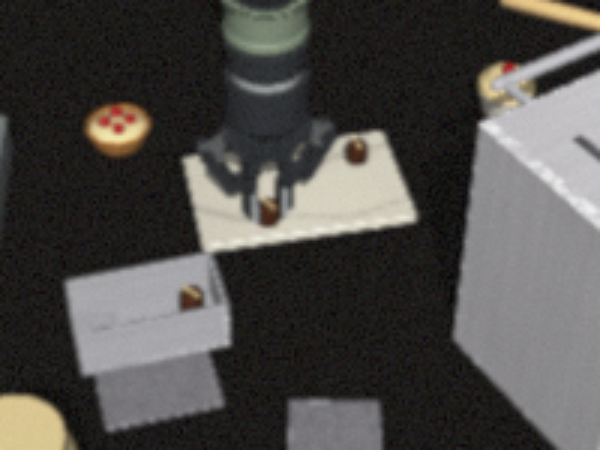

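Run:
```python
from h import *
to((615.5,-183,100),(180,0,-177));to((615.5,-183,16),(180,0,-177))
```

```text
to [-0.0887, -0.1423, -0.0842] [-0.001, 0.002, -0.011]
to [-0.0885, -0.1422, -0.0002] [-0.001, 0.002, -0.011]
```

>>> play_rows(commands=[[0,0,-0.05,0,0,0,0.01],[-0.01,-0.02,-0.085,0,0,0,0.01],[-0.04,-0.065,-0.085,0,0,0,0.01],[-0.07,-0.11,-0.085,0,0,0,0.01],[-0.0887,-0.1423,-0.085,0,0,0,0.01],[-0.0887,-0.1423,-0.085,0,0,0,0.01],[-0.0887,-0.1423,-0.05,0,0,0,0.01],[-0.0887,-0.1423,-0.02,0,0,0,0.01],[-0.0887,-0.1423,-0.003,0,0,0,0.01],[-0.0887,-0.1423,-0.003,0,0,0,0.01]])

```text
time: 3.9
tool_pos: [613.6, -182.0, 16.4]
ee_rot: [179.9, -0.1, -177.6]
ft_force: [0.0, -1.3, -0.3]
width: 0.252
gripper_force: 58.9
```

>>> play_rows(commands=[[0,0,0,0,0,0,0.01],[0,0,0,0,0,0,0.034],[0,0,0,0,0,0,0.034],[0,0,-0.03,0,0,0,0.034],[0,0,-0.07,0,0,0,0.034],[0,0,-0.1,0,0,0,0.05],[0.05,0.05,-0.1,0,0,0,0.055],[0.09,0.1,-0.1,0,0,0,0.055],[0.12,0.15,-0.1,0,0,0,0.055],[0.145,0.2,-0.1,0,0,0,0.055]])

```text
time: 5.15
tool_pos: [460.3, 12.2, 117.8]
ee_rot: [180.0, 0.1, -177.7]
ft_force: [0.4, 0.2, 0.5]
width: 0.643
gripper_force: 0.0
```

Run:
```python
from h import *
f=snap('scene');st();to((453,62.4,13),(180,0,-177))
c=np.array(f['color'])[200:350,190:390,::-1]
cv2.imwrite('pics/s2c.png',cv2.resize(c,None,fx=3,fy=3))
```

```text
{'time': 5.2, 'q': [-7.23, 15.88, -33.84, 40.63, 0.26, -9.86], 'tool_pos': [454.57, 17.91, 116.99], 'ee_rot': [179.69, -0.3, -177.37], 'ft_force': [-6.08, 4.58, -0.71], 'width': 0.64, 'gripper_force': 0.0}
to [-0.001, 0.0439, 0.1042] [0.005, -0.005, -0.007]
```

View pics/s2c.png

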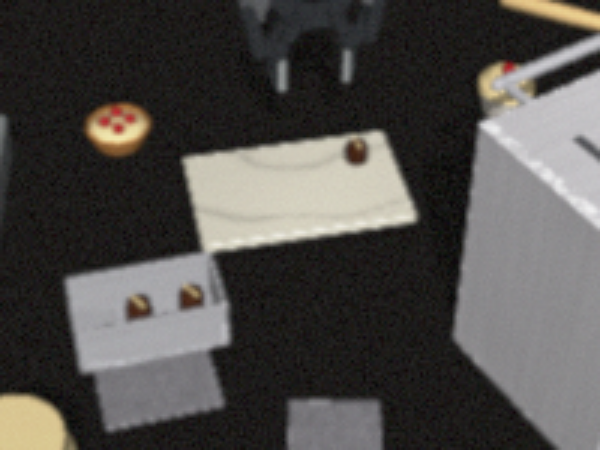

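>>> play_rows(commands=[[0.003,0.025,0,0,0,0,0.055],[0.006,0.05,0,0,0,0,0.055],[0.006,0.05,0.02,0,0,0,0.055],[0.006,0.05,0.06,0,0,0,0.055],[0.006,0.05,0.09,0,0,0,0.055],[0.006,0.05,0.103,0,0,0,0.055],[0.006,0.05,0.103,0,0,0,0.055],[0.006,0.05,0.103,0,0,0,0.01],[0.006,0.05,0.103,0,0,0,0.01],[0.006,0.05,0.103,0,0,0,0.01]])

```text
time: 6.45
tool_pos: [454.7, 60.6, 15.6]
ee_rot: [-180.0, 0.1, -177.6]
ft_force: [-0.1, -0.2, 6.1]
width: 0.257
gripper_force: 43.2
```

Run:
```python
from h import *
st();to((644,-181,100),(180,0,-177));f=snap('scene');crop(f,190,200,390,350,3,'s3c.png')
# compare scoop area with earlier pic
a=cv2.imread('pics/s2c.png')[240:450,50:240].astype(int);b=cv2.imread('pics/s3c.png');b=b[240:450,50:240].astype(int);print(abs(cv2.GaussianBlur((a-b).astype('f4'),(9,9),3)).max(),abs(a-b).mean())
```

```text
{'time': 6.45, 'q': [-1.64, 25.24, -39.57, 25.05, -0.01, -3.99], 'tool_pos': [454.71, 60.61, 15.56], 'ee_rot': [-179.98, 0.14, -177.64], 'ft_force': [-0.12, -0.17, 6.1], 'width': 0.26, 'gripper_force': 43.25}
to [-0.1794, -0.2492, -0.0839] [-0.0, 0.002, -0.011]
13.216566 3.1517878028404342
```

>>> play_rows(commands=[[0,0,-0.05,0,0,0,0.01],[-0.01,-0.02,-0.09,0,0,0,0.01],[-0.04,-0.065,-0.09,0,0,0,0.01],[-0.07,-0.11,-0.09,0,0,0,0.01],[-0.11,-0.155,-0.09,0,0,0,0.01],[-0.145,-0.2,-0.09,0,0,0,0.01],[-0.1785,-0.249,-0.09,0,0,0,0.01],[-0.1785,-0.249,-0.09,0,0,0,0.01],[-0.1785,-0.249,-0.06,0,0,0,0.01],[-0.1785,-0.249,-0.06,0,0,0,0.01]])

```text
time: 7.75
tool_pos: [639.5, -179.2, 72.2]
ee_rot: [179.9, -0.3, -177.6]
ft_force: [-0.3, 0.4, 1.0]
width: 0.253
gripper_force: 60.0
```

Run:
```python
from h import *
st();to((644,-181,16),(180,0,-177));f=snap('scene');crop(f,190,200,390,350,3,'s4c.png')
```

```text
{'time': 7.75, 'q': [-22.02, 38.29, -3.35, 48.68, 0.01, -24.41], 'tool_pos': [639.47, -179.2, 72.25], 'ee_rot': [179.86, -0.29, -177.61], 'ft_force': [-0.33, 0.4, 0.97], 'width': 0.25, 'gripper_force': 60.0}
to [-0.0047, -0.0021, 0.0562] [0.003, -0.005, -0.011]
```

View pics/s4c.png

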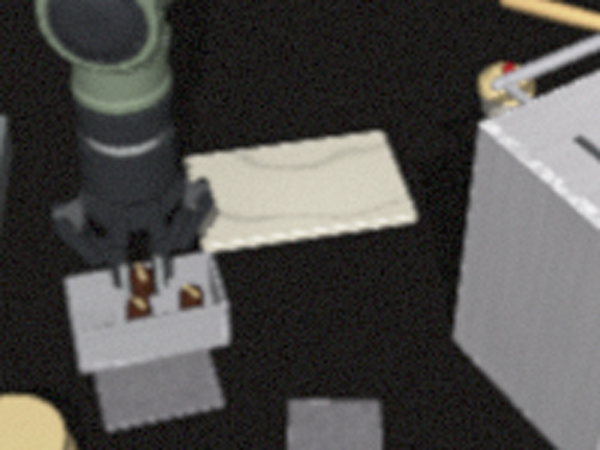

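>>> play_rows(commands=[[-0.003,-0.001,0,0,0,0,0.01],[-0.003,-0.001,0.02,0,0,0,0.01],[-0.003,-0.001,0.04,0,0,0,0.01],[-0.003,-0.001,0.056,0,0,0,0.01],[-0.003,-0.001,0.056,0,0,0,0.01],[-0.003,-0.001,0.056,0,0,0,0.034],[-0.003,-0.001,0.056,0,0,0,0.034],[-0.003,-0.001,0.02,0,0,0,0.034],[-0.003,-0.001,-0.03,0,0,0,0.034],[-0.003,-0.001,-0.08,0,0,0,0.034]])

```text
time: 9.05
tool_pos: [645.2, -181.7, 156.3]
ee_rot: [-180.0, 0.0, -177.6]
ft_force: [0.2, -0.2, 0.1]
width: 0.396
gripper_force: 0.0
```

Run:
```python
from h import *
st();f=snap('scene');crop(f,190,200,390,350,3,'s5c.png')
```

```text
{'time': 9.05, 'q': [-22.03, 34.38, 2.8, 58.38, 0.0, -24.39], 'tool_pos': [645.2, -181.67, 156.32], 'ee_rot': [-179.99, 0.03, -177.64], 'ft_force': [0.22, -0.18, 0.08], 'width': 0.4, 'gripper_force': 0.0}
```

Run:
```python
from h import *
to((598,191,290),(180,0,-71))
```

```text
to [0.034, 0.3752, -0.1277] [-0.013, 0.003, -1.861]
```

>>> play_rows(commands=[[0,0,-0.05,0,0,-0.187,0.034],[0,0,-0.1,0,0,-0.372,0.034],[0,0.03,-0.134,0,0,-0.558,0.036],[0.01,0.08,-0.134,0,0,-0.744,0.036],[0.015,0.13,-0.134,0,0,-0.93,0.036],[0.02,0.18,-0.134,0,0,-1.12,0.036],[0.025,0.23,-0.134,0,0,-1.3,0.036],[0.03,0.28,-0.134,0,0,-1.49,0.036],[0.034,0.33,-0.134,0,0,-1.675,0.036],[0.036,0.374,-0.134,0,0,-1.861,0.036]])

```text
time: 10.35
tool_pos: [593.5, 192.4, 289.0]
ee_rot: [-179.9, -0.0, -70.6]
ft_force: [0.8, -0.9, 0.3]
width: 0.423
gripper_force: 0.0
```

Run:
```python
from h import *
st();to((598,191,290),(180,0,-71))
a=cv2.imread('pics/s5c.png')
f=snap('scene');crop(f,190,200,390,350,3,'s6c.png')
crop(f,300,130,500,280,4,'s6h.png')
f=snap('top');crop(f,110,50,310,200,4,'t6h.png')
```

```text
{'time': 10.35, 'q': [11.19, 25.19, 7.11, 71.83, 0.0, -98.19], 'tool_pos': [593.49, 192.43, 289.04], 'ee_rot': [-179.92, -0.01, -70.63], 'ft_force': [0.76, -0.86, 0.29], 'width': 0.42, 'gripper_force': 0.0}
to [0.0028, -0.0038, -0.0009] [-0.001, -0.0, 0.007]
```

View pics/s6h.png

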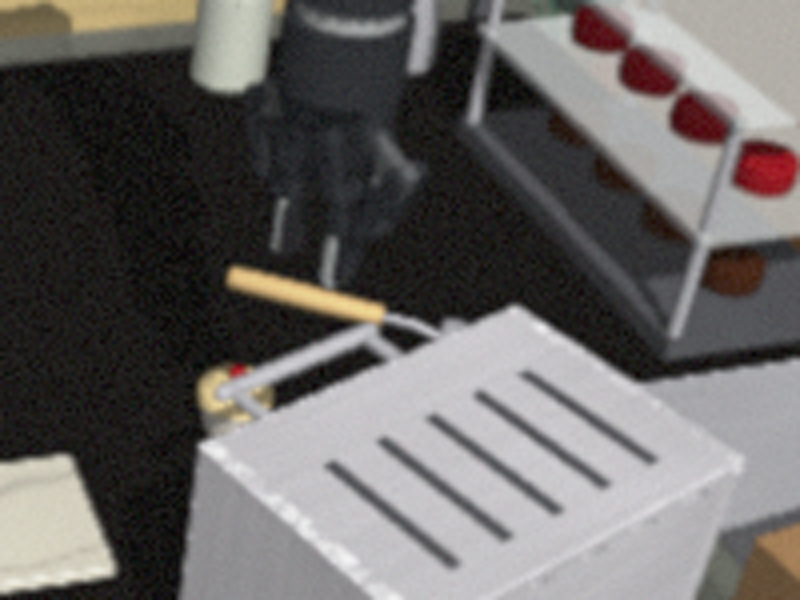

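Run:
```python
from h import *
f=load('scene')
h=[px2w(f,300+u/4-.375,130+v/4-.375,220) for u,v in((228,390),(375,330))];print(np.round(h,1),np.mean(h,0).round(1), np.hypot(*(h[0]-h[1])[:2]))
e=np.array([np.cos(np.radians(19)),np.sin(np.radians(19))])
for m in (np.mean(h,0)[:2],(597.7,189.7)): print('local',(m-np.array([650.8,209.5]))@e,(m-np.array([650.8,209.5]))@[-e[1],e[0]])
c=[px2w(f,300+u/4-.375,130+v/4-.375,250) for u,v in((203,442),(515,306))];print(np.round(c,1),np.mean(c,0),np.degrees(np.arctan2(*(c[1]-c[0])[:2]))*-1)
```

```text
[[618.1 135.2 220. ]
 [578.7 252.6 220. ]] [598.4 193.9 220. ] 123.83268185617244
local -54.620412164274875 2.349307463406014
local -56.65328582257535 -1.4335987951914924
[[696.6  87.9 250. ]
 [611.3 331.  250. ]] [653.94843966 209.4265048  250.        ] 19.342800497905845
```

>>> play_rows(commands=[[0.002,-0.004,0,0,0,0,0.036],[0.002,-0.004,0.03,0,0,0,0.036],[0.002,-0.004,0.06,0,0,0,0.036],[0.002,-0.004,0.086,0,0,0,0.036],[0.002,-0.004,0.086,0,0,0,0.036],[0.002,-0.004,0.086,0,0,0,0.036],[0.002,-0.004,0.086,0,0,0,0.0],[0.002,-0.004,0.086,0,0,0,0.0],[0.002,-0.004,0.086,0,0,0,0.0],[0.002,-0.004,0.086,0,0,0,0.0]])

```text
time: 11.7
tool_pos: [599.4, 189.9, 203.9]
ee_rot: [-179.8, -0.1, -71.0]
ft_force: [0.7, -1.0, 6.4]
width: 0.117
gripper_force: 58.7
```

```bash
cat >> h.py <<'E'
def arc(phis,H,yaw=19):
    "rows: rotate current tool pose rigidly about hinge axis (through H along case y) by phi, tilting top to -x"
    o=robot.get_obs();A=R.from_euler('xyz',o['ee_rot'],degrees=True);p=np.array(o['tool_pos'])
    ay=np.array([-np.sin(np.radians(yaw)),np.cos(np.radians(yaw)),0])
    for f in phis:
        Q=R.from_rotvec(-ay*f);d=A.inv().apply(Q.apply(p-H)+H-p)/1000;r=(A.inv()*Q*A).as_rotvec()
        print(np.round(np.r_[d,r],3).tolist())
E
python3 - <<'E'
from h import *
o=st();p=np.array(o['tool_pos']);e=np.array([np.cos(np.radians(19)),np.sin(np.radians(19)),0])
H=p+51*e;H[2]=30;print(H)
arc(np.linspace(.062,.62,10),H)
E
```

```text
{'time': 11.7, 'q': [10.88, 27.94, -0.97, 60.9, -0.05, -98.11], 'tool_pos': [599.4, 189.93, 203.87], 'ee_rot': [-179.83, -0.07, -71.01], 'ft_force': [0.74, -1.01, 6.41], 'width': 0.12, 'gripper_force': 58.66}
[647.61883485 206.53259021  30.        ]
[-0.0, 0.011, 0.003, 0.062, -0.0, 0.0]
[-0.0, 0.021, 0.008, 0.124, -0.0, 0.0]
[-0.0, 0.031, 0.012, 0.186, -0.0, 0.0]
[-0.0, 0.041, 0.018, 0.248, -0.0, 0.0]
[-0.0, 0.051, 0.024, 0.31, -0.0, 0.0]
[-0.0, 0.06, 0.03, 0.372, -0.0, 0.0]
[-0.0, 0.068, 0.037, 0.434, -0.0, 0.001]
[-0.0, 0.077, 0.045, 0.496, -0.0, 0.001]
[-0.0, 0.084, 0.053, 0.558, -0.0, 0.001]
[-0.0, 0.092, 0.062, 0.62, -0.0, 0.001]
```

>>> play_rows(commands=[[0,0.011,0.003,0.062,0,0,0],[0,0.021,0.008,0.124,0,0,0],[0,0.031,0.012,0.186,0,0,0],[0,0.041,0.018,0.248,0,0,0],[0,0.051,0.024,0.31,0,0,0],[0,0.06,0.03,0.372,0,0,0],[0,0.068,0.037,0.434,0,0,0],[0,0.077,0.045,0.496,0,0,0],[0,0.084,0.053,0.558,0,0,0],[0,0.092,0.062,0.62,0,0,0]])

```text
time: 12.95
tool_pos: [515.9, 160.2, 144.9]
ee_rot: [-143.7, -0.2, -71.0]
ft_force: [9.1, 2.8, 14.3]
width: 0.118
gripper_force: 61.8
```

Run:
```python
from h import *
o=st();f=snap('scene');
crop(f,250,130,510,325,3,'s7h.png')
H=np.array([647.6,206.5,30]);e=np.array([.9455,.3256,0]);A=R.from_euler('xyz',o['ee_rot'],degrees=True)
g=np.array(o['tool_pos'])-17*A.as_matrix()[:,2]-H
print('grasp local',g@e,g[2],'bin angle',np.arctan2(-(g@e),g[2])-np.arctan2(51,190))
```

```text
{'time': 12.95, 'q': [4.74, 5.5, -58.87, -9.84, 8.23, -101.65], 'tool_pos': [515.93, 160.2, 144.93], 'ee_rot': [-143.71, -0.17, -71.03], 'ft_force': [9.11, 2.8, 14.3], 'width': 0.12, 'gripper_force': 61.82}
grasp local -149.63462800795875 128.6342056310581 bin angle 0.5984838969947389
```

View pics/s7h.png

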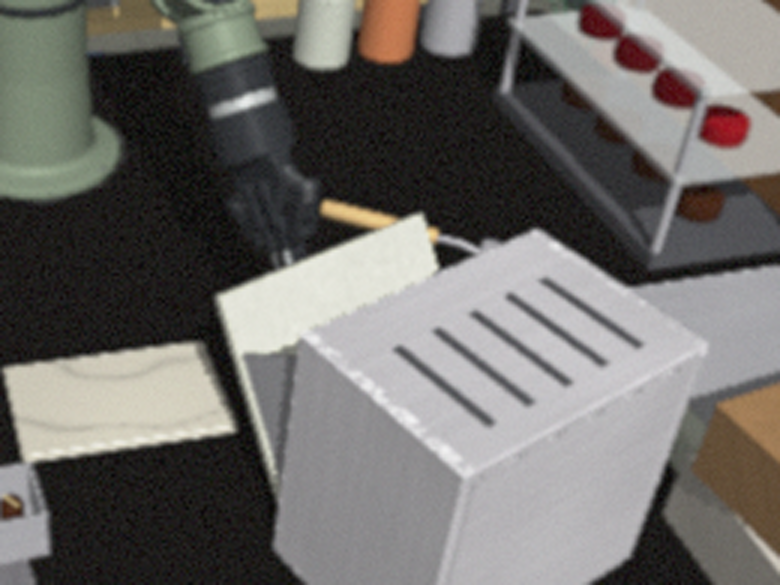

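>>> play_rows(commands=[[0,0,0,0,0,0,0.036],[0,0,0,0,0,0,0.036],[0,0,0,0,0,0,0.036],[0,0,-0.03,0,0,0,0.036],[0,0,-0.06,0,0,0,0.036],[0,-0.02,-0.12,-0.15,0,0,0.06],[0,-0.05,-0.16,-0.3,0,0,0.085],[0,-0.06,-0.18,-0.45,0,0,0.085],[0,-0.06,-0.18,-0.6,0,0,0.085],[0,-0.06,-0.18,-0.63,0,0,0.085]])

```text
time: 14.25
tool_pos: [460.2, 142.5, 324.0]
ee_rot: [179.4, -0.0, -71.0]
ft_force: [0.9, -0.6, -0.7]
width: 0.997
gripper_force: 0.0
```

Run:
```python
from h import *
o=st();f=snap('top');c=np.array(f['color'])
crop(f,220,120,420,270,4,'t8.png');snap('scene','s8.png')
to((629,-170,250),(180,0,-87))
```

```text
{'time': 14.25, 'q': [8.51, 9.11, -10.05, 71.42, -0.15, -100.52], 'tool_pos': [460.16, 142.45, 324.01], 'ee_rot': [179.41, -0.04, -70.98], 'ft_force': [0.95, -0.55, -0.74], 'width': 1.0, 'gripper_force': 0.0}
to [0.3505, -0.0587, 0.0696] [0.013, -0.001, 0.28]
```

View pics/t8.png

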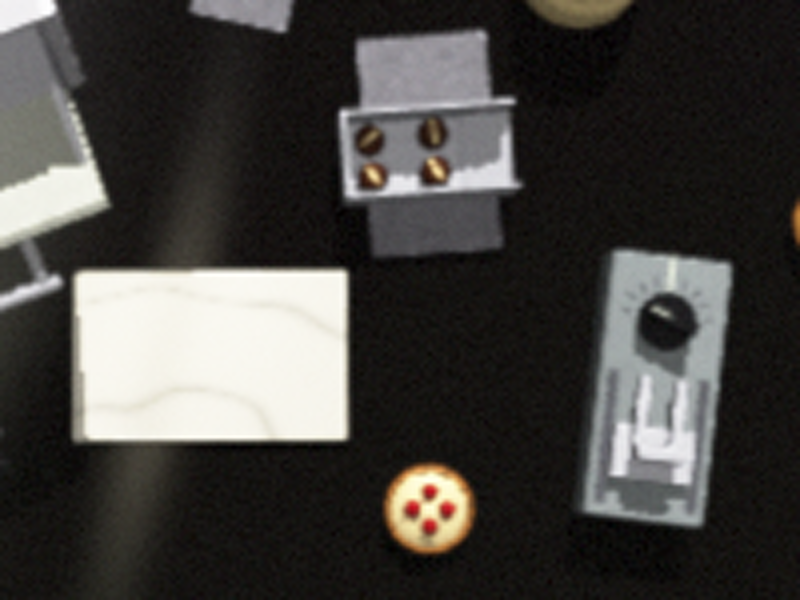

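Run:
```python
from h import *
to((629,-171,140),(180,0,-87))
```

```text
to [0.3515, -0.0598, 0.1796] [0.013, -0.001, 0.28]
```

>>> play_rows(commands=[[0.06,-0.01,0.0,0,0,0.07,0.085],[0.12,-0.02,0.0,0.013,0,0.14,0.085],[0.18,-0.03,0.03,0.013,0,0.28,0.085],[0.24,-0.04,0.07,0.013,0,0.28,0.085],[0.3,-0.05,0.11,0.013,0,0.28,0.085],[0.35,-0.059,0.15,0.013,0,0.28,0.085],[0.35,-0.059,0.18,0.013,0,0.28,0.085],[0.35,-0.059,0.18,0.013,0,0.28,0.085],[0.35,-0.059,0.18,0.013,0,0.28,0.085],[0.35,-0.059,0.18,0.013,0,0.28,0.085]])

```text
time: 15.6
tool_pos: [627.4, -169.7, 143.7]
ee_rot: [-179.6, -0.1, -87.0]
ft_force: [-0.1, -0.9, 1.3]
width: 0.997
gripper_force: 0.0
```

Run:
```python
from h import *
st();to((629,-171,6),(180,0,-87))
a=load('scene')['color'].astype('f4');f=snap('scene');b=f['color'].astype('f4')
d=abs(cv2.GaussianBlur(a-b,(7,7),2)).max(2)[285:345,205:270];print(d.max(),(d>20).sum())
```

```text
{'time': 15.6, 'q': [-21.66, 32.53, -2.41, 54.65, 0.04, -114.68], 'tool_pos': [627.41, -169.7, 143.71], 'ee_rot': [-179.61, -0.13, -86.98], 'ft_force': [-0.13, -0.91, 1.34], 'width': 1.0, 'gripper_force': 0.0}
to [0.0011, -0.0006, 0.1377] [-0.007, -0.002, 0.0]
4.2818165 0
```

>>> play_rows(commands=[[0.001,-0.0015,0.04,-0.007,0,0,0.085],[0.001,-0.0015,0.08,-0.007,0,0,0.085],[0.001,-0.0015,0.1,-0.007,0,0,0.085],[0.001,-0.0015,0.12,-0.007,0,0,0.085],[0.001,-0.0015,0.136,-0.007,0,0,0.085],[0.001,-0.0015,0.136,-0.007,0,0,0.085],[0.001,-0.0015,0.136,-0.007,0,0,0.05],[0.001,-0.0015,0.136,-0.007,0,0,0.05],[0.001,-0.0015,0.136,-0.007,0,0,0.05],[0.001,-0.0015,0.136,-0.007,0,0,0.05]])

```text
time: 16.9
tool_pos: [629.6, -171.8, 6.5]
ee_rot: [179.9, -0.1, -87.0]
ft_force: [0.7, 0.9, 6.8]
width: 0.771
gripper_force: 67.5
```

Run:
```python
from h import *
o=st()
H=np.array([647.6,206.5,0]);e=np.array([.9455,.3256,0])
p=H-30*e+[0,0,330];p[2]=330
to(p,(180,0,-161));print(p)
```

```text
{'time': 16.9, 'q': [-21.68, 41.36, -8.69, 39.97, -0.13, -114.63], 'tool_pos': [629.65, -171.8, 6.53], 'ee_rot': [179.92, -0.1, -87.05], 'ft_force': [0.66, 0.88, 6.79], 'width': 0.77, 'gripper_force': 67.55}
to [-0.368, -0.0081, -0.3242] [-0.0, -0.002, 1.291]
[619.235 196.732 330.   ]
```

>>> play_rows(commands=[[0,0,-0.01,0,0,0,0.05],[0,0,-0.03,0,0,0,0.05],[0,0,-0.06,0,0,0,0.05],[0,0,-0.1,0,0,0,0.05],[0,0,-0.14,0,0,0,0.05],[0,0,-0.18,0,0,0,0.05],[0,0,-0.22,0,0,0,0.05],[0,0,-0.26,0,0,0,0.05],[0,0,-0.3,0,0,0,0.05],[0,0,-0.324,0,0,0,0.05]])

```text
time: 18.15
tool_pos: [629.6, -171.2, 331.6]
ee_rot: [179.9, -0.1, -87.1]
ft_force: [0.4, 0.5, -2.5]
width: 0.769
gripper_force: 66.9
```

Run:
```python
from h import *
o=st()
to((619,197,330),(180,0,-161));f=snap('scene','s9.png');crop(f,150,120,350,270,4,'s9c.png')
```

```text
{'time': 18.15, 'q': [-21.62, 28.43, 18.25, 79.9, -0.15, -114.56], 'tool_pos': [629.63, -171.17, 331.57], 'ee_rot': [179.87, -0.1, -87.06], 'ft_force': [0.38, 0.53, -2.52], 'width': 0.77, 'gripper_force': 66.93}
to [-0.3682, -0.0083, 0.0009] [0.001, -0.003, 1.29]
```

View pics/s9c.png

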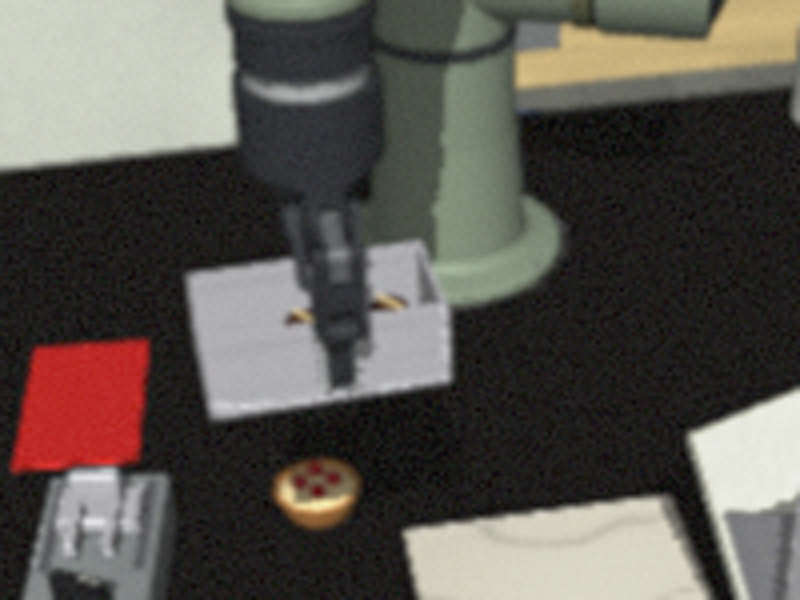

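>>> play_rows(commands=[[-0.02,0,0,0,0,0.08,0.05],[-0.06,0,0,0,0,0.2,0.05],[-0.1,-0.002,0,0,0,0.35,0.05],[-0.145,-0.003,0,0,0,0.5,0.05],[-0.19,-0.004,0,0,0,0.65,0.05],[-0.235,-0.005,0,0,0,0.8,0.05],[-0.28,-0.006,0,0,0,0.95,0.05],[-0.32,-0.007,0,0,0,1.1,0.05],[-0.35,-0.008,0,0,0,1.22,0.05],[-0.368,-0.008,0,0,0,1.29,0.05]])

```text
time: 19.45
tool_pos: [617.8, 198.4, 327.5]
ee_rot: [180.0, -0.3, -161.0]
ft_force: [0.7, 0.0, -1.4]
width: 0.767
gripper_force: 67.0
```

Run:
```python
from h import *
o=st();A=R.from_euler('xyz',o['ee_rot'],degrees=True);p=np.array(o['tool_pos'])
H=np.array([647.6,206.5,0]);e=np.array([.9455,.3256,0]);z=np.array([0,0,1.])
# scoop frame in tool: origin at tool (0.003,0,0.0035) ; mouth at +65 along x
ay=np.array([-e[1],e[0],0])
for t in (15,30,45,57,62):
    Q=R.from_rotvec(ay*-np.radians(t));B=Q*A   # tilt tool z toward +e
    M=B.as_matrix()
    # mouth floor lip target local
    L=H+(-45)*e+z*215 if t>40 else None
    if t<=40: pt=p
    else: pt=L-M@np.array([68,0,-8])
    c=pt+M@np.array([-62,0,3.5])
    d=A.inv().apply(pt-p)/1000;r=(A.inv()*B).as_rotvec()
    print(t,np.round(np.r_[d,r],3).tolist(),'tcp',pt.round(),'tcp loc',((pt-H)@e).round(),'toolz.e',(M[:,2]@e).round(2),'closed end',((c-H)@e).round(),c[2].round())
```

```text
{'time': 19.45, 'q': [11.3, 28.22, 17.34, 79.47, -0.02, -7.68], 'tool_pos': [617.79, 198.4, 327.5], 'ee_rot': [179.97, -0.35, -161.02], 'ft_force': [0.66, 0.02, -1.38], 'width': 0.77, 'gripper_force': 66.98}
15 [0.0, 0.0, 0.0, -0.0, -0.262, -0.0] tcp [618. 198. 327.] tcp loc -31.0 toolz.e 0.25 closed end 30.0 340.0
30 [0.0, 0.0, 0.0, -0.0, -0.524, -0.0] tcp [618. 198. 327.] tcp loc -31.0 toolz.e 0.49 closed end 25.0 355.0
45 [-0.04, -0.002, 0.07, -0.0, -0.785, -0.0] tcp [656. 209. 257.] tcp loc 9.0 toolz.e 0.7 closed end 56.0 298.0
57 [-0.03, -0.002, 0.06, -0.0, -0.995, -0.001] tcp [647. 206. 267.] tcp loc -1.0 toolz.e 0.84 closed end 36.0 317.0
62 [-0.025, -0.002, 0.056, -0.0, -1.082, -0.001] tcp [642. 205. 271.] tcp loc -6.0 toolz.e 0.88 closed end 27.0 324.0
```

>>> play_rows(commands=[[-0.01,0,0,0,-0.18,0,0.05],[-0.025,0,0.005,0,-0.36,0,0.05],[-0.035,0,0.02,0,-0.5,0,0.05],[-0.035,-0.001,0.04,0,-0.63,0,0.05],[-0.03,-0.002,0.052,0,-0.8,0,0.05],[-0.027,-0.002,0.056,0,-0.97,0,0.05],[-0.027,-0.002,0.056,0,-1.08,0,0.05],[-0.027,-0.002,0.056,0,-1.08,0,0.05],[-0.027,-0.002,0.056,0,-1.08,0,0.05],[-0.027,-0.002,0.056,0,-1.08,0,0.05]])

```text
time: 20.7
tool_pos: [645.1, 203.7, 272.8]
ee_rot: [180.0, 61.6, -161.0]
ft_force: [-0.3, 0.7, -1.9]
width: 0.768
gripper_force: 67.3
```

Run:
```python
from h import *
o=st();f=snap('scene','s10.png');crop(f,250,100,450,250,4,'s10c.png')
```

```text
{'time': 20.7, 'q': [6.19, 8.52, -57.88, -37.39, 11.27, -6.18], 'tool_pos': [645.11, 203.66, 272.76], 'ee_rot': [179.99, 61.6, -160.99], 'ft_force': [-0.33, 0.69, -1.91], 'width': 0.77, 'gripper_force': 67.28}
```

View pics/s10c.png

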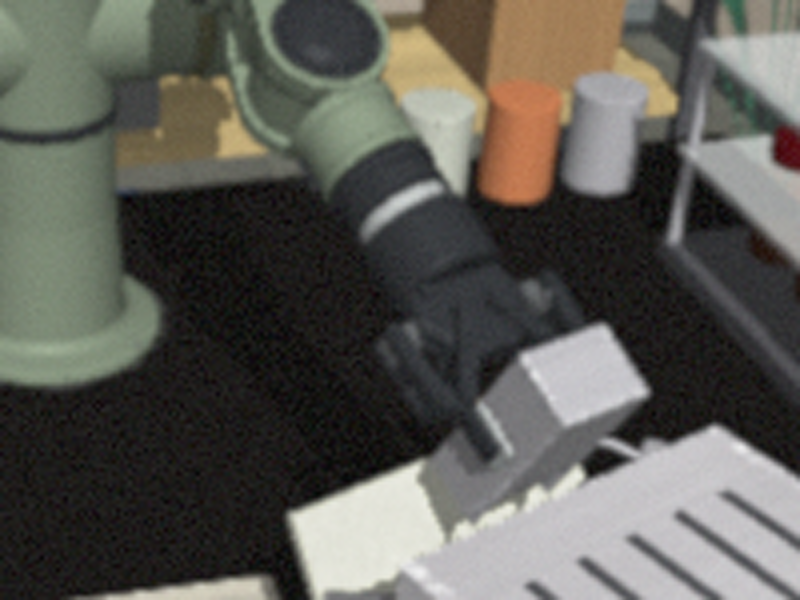

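>>> play_rows(commands=[[0,0,0,0,-0.1,0,0.05],[0.006,0,0,0,-0.1,0,0.05],[-0.006,0,0,0,-0.1,0,0.05],[0.006,0,0,0,-0.1,0,0.05],[-0.006,0,0,0,-0.1,0,0.05],[0,0.008,0,0,-0.1,0,0.05],[0,-0.008,0,0,-0.1,0,0.05],[0,0.008,0,0,-0.1,0,0.05],[0,0,0,0,-0.05,0,0.05],[0,0,0,0,0,0,0.05]])

```text
time: 22.0
tool_pos: [643.9, 203.9, 271.2]
ee_rot: [179.9, 61.4, -161.0]
ft_force: [0.4, -0.1, -2.0]
width: 0.768
gripper_force: 67.4
```

>>> play_rows(commands=[[-0.005,0,-0.005,0,0,0,0.05],[-0.02,0,-0.02,0,0.15,0,0.05],[-0.04,0,-0.03,0,0.32,0,0.05],[-0.06,0,-0.03,0,0.5,0,0.05],[-0.075,0,-0.03,0,0.68,0,0.05],[-0.085,0,-0.03,0,0.85,0,0.05],[-0.09,0,-0.03,0,1.0,0,0.05],[-0.09,0,-0.03,0,1.075,0,0.05],[-0.09,0,-0.03,0,1.075,0,0.05],[-0.09,0,-0.03,0,1.075,0,0.05]])

```text
time: 23.25
tool_pos: [662.8, 209.9, 359.3]
ee_rot: [179.9, -0.3, -160.9]
ft_force: [1.5, -0.0, -2.5]
width: 0.766
gripper_force: 67.4
```

Run:
```python
from h import *
o=st();to((629,-171,330),(180,0,-87))
```

```text
{'time': 23.25, 'q': [11.48, 34.76, 32.76, 88.29, 0.03, -7.57], 'tool_pos': [662.77, 209.89, 359.29], 'ee_rot': [179.94, -0.29, -160.94], 'ft_force': [1.47, -0.03, -2.52], 'width': 0.77, 'gripper_force': 67.45}
to [0.1561, -0.349, 0.0297] [0.004, -0.004, -1.291]
```

>>> play_rows(commands=[[0.01,-0.02,0,0,0,-0.08,0.05],[0.025,-0.06,0.0,0,0,-0.2,0.05],[0.04,-0.1,0.0,0,0,-0.35,0.05],[0.06,-0.14,0.0,0,0,-0.5,0.05],[0.08,-0.18,0.0,0,0,-0.65,0.05],[0.1,-0.22,0.0,0,0,-0.8,0.05],[0.12,-0.26,0.01,0,0,-0.95,0.05],[0.135,-0.3,0.02,0,0,-1.1,0.05],[0.148,-0.33,0.03,0,0,-1.22,0.05],[0.15,-0.356,0.03,0,0,-1.29,0.05]])

```text
time: 24.5
tool_pos: [632.9, -177.5, 336.2]
ee_rot: [-179.7, -0.1, -87.0]
ft_force: [0.8, 0.5, -0.6]
width: 0.764
gripper_force: 67.4
```

Run:
```python
from h import *
o=st();to((638,-175,9),(180,0,-87))
f=snap('top');a=f['color'][:,:,::-1]
cv2.imwrite('pics/t11.png',cv2.resize(a[40:240,100:360],None,fx=3,fy=3,interpolation=cv2.INTER_CUBIC))
```

```text
{'time': 24.5, 'q': [-22.12, 28.65, 19.26, 80.28, 0.06, -115.14], 'tool_pos': [632.89, -177.49, 336.15], 'ee_rot': [-179.67, -0.09, -86.98], 'ft_force': [0.82, 0.47, -0.64], 'width': 0.76, 'gripper_force': 67.37}
to [-0.0027, -0.0034, 0.3272] [-0.006, -0.001, 0.0]
```

View pics/t11.png

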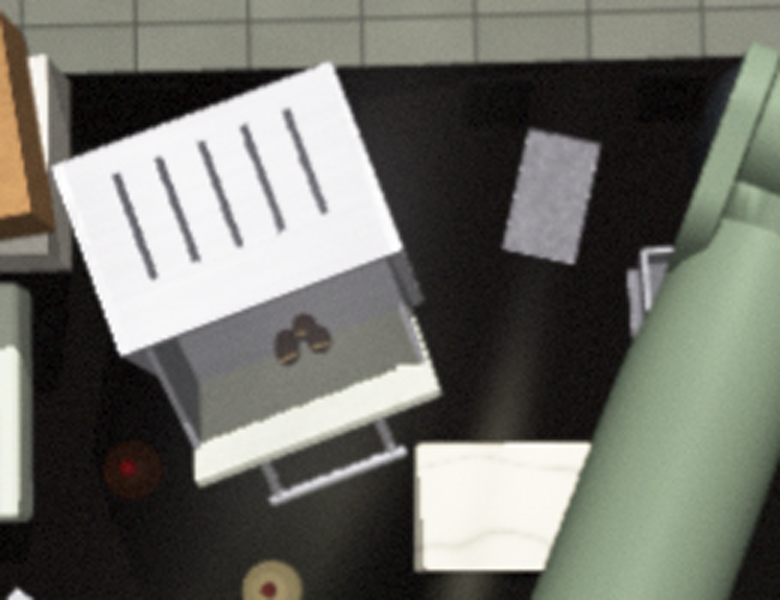

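>>> play_rows(commands=[[-0.003,-0.003,0.04,-0.006,0,0,0.05],[-0.003,-0.003,0.09,-0.006,0,0,0.05],[-0.003,-0.003,0.14,-0.006,0,0,0.05],[-0.003,-0.003,0.19,-0.006,0,0,0.05],[-0.003,-0.003,0.24,-0.006,0,0,0.05],[-0.003,-0.003,0.28,-0.006,0,0,0.05],[-0.003,-0.003,0.31,-0.006,0,0,0.05],[-0.003,-0.003,0.322,-0.006,0,0,0.05],[-0.003,-0.003,0.329,-0.006,0,0,0.05],[-0.003,-0.003,0.329,-0.006,0,0,0.05]])

```text
time: 25.8
tool_pos: [638.2, -173.3, 8.1]
ee_rot: [179.8, -0.0, -87.1]
ft_force: [0.2, -0.6, -1.8]
width: 0.768
gripper_force: 67.4
```

>>> play_rows(commands=[[0,0,0,0,0,0,0.05],[0,0,0,0,0,0,0.085],[0,0,0,0,0,0,0.085],[0,0,0,0,0,0,0.085],[0,0,-0.03,0,0,0,0.085],[0,0,-0.08,0,0,0,0.085],[0,0,-0.14,0,0,0,0.085],[-0.05,0.05,-0.2,0,0,0,0.085],[-0.1,0.1,-0.26,0,0,0,0.06],[-0.13,0.16,-0.3,0,0,0,0.036]])

```text
time: 27.05
tool_pos: [523.9, -82.0, 266.0]
ee_rot: [179.8, 0.0, -87.0]
ft_force: [0.5, 0.1, 0.8]
width: 0.603
gripper_force: 0.0
```

Run:
```python
from h import *
o=st()
f=snap('top');a=f['color'][:,:,::-1]
cv2.imwrite('pics/t12.png',cv2.resize(a[80:240,130:360],None,fx=3,fy=3,interpolation=cv2.INTER_CUBIC))
```

```text
{'time': 27.05, 'q': [-16.84, 15.54, -10.26, 64.39, -0.06, -109.81], 'tool_pos': [523.85, -82.05, 265.95], 'ee_rot': [179.8, 0.01, -87.03], 'ft_force': [0.54, 0.11, 0.81], 'width': 0.6, 'gripper_force': 0.0}
```

View pics/t12.png

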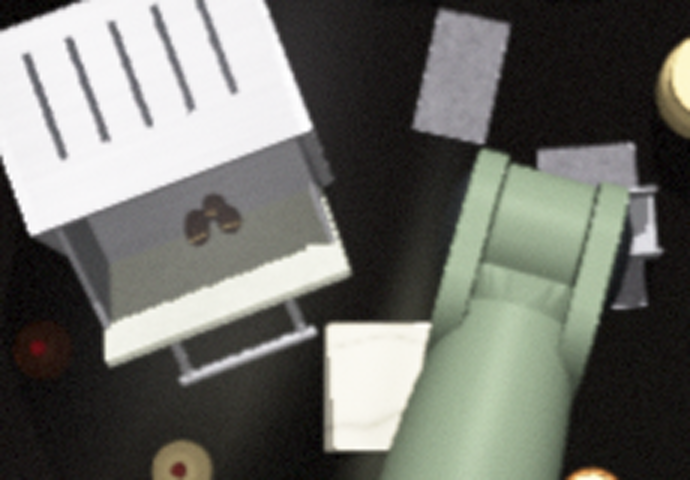

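Run:
```python
from h import *
to((460,142,324),(180,0,-71))
```

```text
to [-0.2242, 0.0483, -0.053] [0.002, 0.001, -0.278]
```

>>> play_rows(commands=[[-0.06,0.015,-0.05,0,0,-0.1,0.036],[-0.12,0.03,-0.053,0,0,-0.2,0.036],[-0.17,0.04,-0.053,0,0,-0.278,0.036],[-0.215,0.045,-0.053,0,0,-0.278,0.036],[-0.215,0.045,-0.053,0,0,-0.278,0.036],[-0.215,0.045,-0.053,0,0,-0.278,0.036],[-0.215,0.045,-0.053,0,0,-0.278,0.036],[-0.215,0.045,-0.053,0,0,-0.278,0.036],[-0.215,0.045,-0.053,0,0,-0.278,0.036],[-0.215,0.045,-0.053,0,0,-0.278,0.036]])

```text
time: 28.35
tool_pos: [468.9, 129.1, 317.7]
ee_rot: [179.7, 0.1, -71.2]
ft_force: [0.3, 0.4, -0.5]
width: 0.424
gripper_force: 0.0
```

Run:
```python
from h import *
o=st();to((515.9,160.2,144.9),(-143.7,0,-71))
f=snap('top','t13.png');a=f['color'].astype(int)
def brown(b): # brown: r-b significantly and not bright... 
    return (b[:,:,0]-b[:,:,2]>12)&(b[:,:,0]<230)
for n,(x0,y0,x1,y1) in {'scoop':(300,138,355,175),'slab':(236,186,308,232),'bin':(165,115,245,200)}.items():
    m=brown(a[y0:y1,x0:x1]);nb,l,s,c=cv2.connectedComponentsWithStats(m.astype('u1'));print(n,m.sum(),[(s[i,4],(c[i]+[x0,y0]).round(1).tolist()) for i in range(1,nb) if s[i,4]>3])
# before (all four in scoop)
b=cv2.imread('pics/t8.png')[:,:,::-1].astype(int);b=cv2.resize(b.astype('f4'),(200,150),interpolation=cv2.INTER_AREA).astype(int)
m=brown(b[18:55,80:135]);print('ref4',m.sum())
# scoop corners via bright gray in region: mean intensity of mat/scoop, dump coarse
g=a[y0:y1,x0:x1].mean(2)
s=a[125:190,295:360].mean(2);print('\n'.join(''.join(' .:-=+*#%@'[min(9,int(v/25))] for v in r) for r in s[::2]))
```

```text
{'time': 28.35, 'q': [6.66, 9.49, -10.49, 70.3, 0.04, -102.17], 'tool_pos': [468.89, 129.06, 317.66], 'ee_rot': [179.73, 0.1, -71.17], 'ft_force': [0.33, 0.39, -0.54], 'width': 0.42, 'gripper_force': 0.0}
to [-0.014, -0.0554, 0.1725] [0.638, 0.001, -0.003]
scoop 0 []
slab 263 [(np.int32(108), [239.2, 210.8]), (np.int32(120), [286.3, 196.7]), (np.int32(7), [288.3, 229.3]), (np.int32(16), [256.2, 230.2]), (np.int32(5), [268.0, 230.0])]
bin 178 [(np.int32(15), [200.1, 149.9]), (np.int32(30), [206.2, 154.3]), (np.int32(24), [195.4, 158.4]), (np.int32(4), [227.8, 164.2]), (np.int32(34), [235.1, 173.8]), (np.int32(8), [223.4, 178.5]), (np.int32(6), [218.2, 179.8]), (np.int32(27), [239.3, 192.2])]
ref4 158
                                                              .::
                           . .  .......:::::--.                  
             ..:::::----===-===++++++******+**+.                 
             .=****++******+******+****++***++-.                 
             .+*****++++++********++++******++-.                 
             .=**+*+++++++***********+***+++++=.             
[... 1034 characters left out ...]
::-::::---:               
            .....:---:---------------------::-:-:.               
                 :------------------------------::               
                 :------:---::------------:------:               
                 :---:-------------------:-------:.              
                 .:--:------:--:----:----:-:--::-:.              
                 .:--:----------------------------:.             
                 .:--:----------------=====-----=+-.             
                  ::::==+=-===-:::......:.....                   
                                                                 
+++++++++++-.                                                    
@@@@@@@@@@@#:
```

Run:
```python
from h import *
snap('scene','s13.png')
for A,B in(('top0','t13'),('scene0','s13')):
    a=cv2.imread(f'pics/{A}.png').astype('f4');b=cv2.imread(f'pics/{B}.png').astype('f4')
    d=abs(cv2.GaussianBlur(a,(5,5),1.2)-cv2.GaussianBlur(b,(5,5),1.2)).max(2)>22
    nb,l,s,c=cv2.connectedComponentsWithStats(d.astype('u1'))
    print(B,[(s[i].tolist(),c[i].round().tolist()) for i in range(1,nb) if s[i,4]>8])
b=cv2.imread('pics/t13.png')[128:178,180:225]
h=b.astype(int)
print('\n'.join(''.join('%3d'%v if v<100 else '  .' for v in r[::1]) for r in h[15:45,5:40].mean(2).astype(int)))
```

```text
t13 [([147, 127, 83, 35, 276], [182.0, 146.0]), ([146, 133, 414, 287, 46870], [311.0, 325.0]), ([342, 140, 8, 4, 23], [345.0, 142.0]), ([204, 142, 5, 5, 15], [206.0, 144.0]), ([305, 143, 38, 5, 95], [323.0, 146.0]), ([174, 146, 22, 18, 184], [184.0, 155.0]), ([303, 146, 48, 26, 547], [324.0, 161.0]), ([333, 181, 6, 3, 15], [335.0, 182.0]), ([236, 188, 6, 43, 194], [238.0, 212.0]), ([279, 190, 11, 15, 124], [284.0, 197.0]), ([245, 213, 10, 15, 123], [249.0, 220.0]), ([472, 290, 4, 10, 28], [474.0, 294.0]), ([444, 298, 6, 5, 25], [446.0, 300.0]), ([452, 304, 12, 11, 98], [457.0, 308.0]), ([558, 307, 2, 12, 14], [559.0, 312.0]), ([557, 336, 3, 4, 10], [558.0, 338.0]), ([278, 362, 10, 8, 45], [282.0, 366.0]), ([297, 415, 7, 5, 27], [300.0, 417.0])]
s13 [([0, 0, 103, 344, 17700], [39.0, 193.0]), ([46, 0, 208, 179, 23684], [147.0, 86.0]), ([165, 0, 18, 10, 99], [173.0, 3.0]), ([181, 0, 27, 16, 199], [192.0, 6.0]), ([224, 0, 5, 19, 61], [226.0, 9.0]), ([232, 0, 56, 100, 2843], [260.0, 44.0]), ([266, 0, 272, 214, 26679], [387.0, 85.0]), ([159, 3, 6, 8, 30], [161.0, 7.0]), ([155, 15, 3, 5, 10
[... 3709 characters left out ...]
.  .  .  .  .  .  .  .  . 78 64 78  .  .  .  .  .  .  .  .  .  .
  .  .  .  .  .  .  .  .  .  .  .  .  .  .  .  .  .  .  .  .  . 99 74 61 67 98  .  .  .  .  .  .  .  .  .
  .  .  .  .  .  .  .  .  .  .  .  .  .  .  .  .  .  .  .  .  . 98 70 66 71 90  .  .  .  .  .  .  .  .  .
  .  .  .  .  .  .  .  .  .  .  .  .  .  .  .  .  .  .  .  .  . 97 72 64 65 80  .  .  .  .  .  .  .  .  .
  .  .  .  .  .  .  .  .  .  .  .  .  .  .  .  .  .  .  .  .  . 99 73 64 68 70 81  .  .  .  .  .  .  .  .
  .  .  .  .  .  .  .  .  .  .  .  .  .  .  .  .  .  .  .  .  .  . 74 66 63 73 74  .  .  .  .  .  .  .  .
  .  .  .  .  .  .  .  .  .  .  .  .  .  .  .  .  .  .  .  .  .  . 80 71 70 71 69 88  .  .  .  .  .  .  .
```

Run:
```python
from h import *
A=R.from_euler('xyz',(-143.7,0,-71),degrees=True);z=A.as_matrix()[:,2];g=np.array((515.9,160.2,144.9));print(z)
to(g-90*z,(-143.7,0,-71))
```

```text
[ 0.55975946  0.19274064 -0.80592828]
to [-0.0138, -0.0017, 0.1003] [0.638, 0.001, -0.003]
```

>>> play_rows(commands=[[-0.014,-0.002,0,0.16,0,0,0.036],[-0.014,-0.002,0.03,0.32,0,0,0.036],[-0.014,-0.002,0.07,0.48,0,0,0.036],[-0.014,-0.002,0.1,0.638,0,0,0.036],[-0.014,-0.002,0.1,0.638,0,0,0.036],[-0.014,-0.002,0.1,0.638,0,0,0.036],[-0.014,-0.002,0.1,0.638,0,0,0.036],[-0.014,-0.002,0.1,0.638,0,0,0.036],[-0.014,-0.002,0.1,0.638,0,0,0.036],[-0.014,-0.002,0.1,0.638,0,0,0.036]])

```text
time: 29.7
tool_pos: [466.0, 143.4, 218.0]
ee_rot: [-143.7, 0.1, -71.1]
ft_force: [-0.4, -0.2, 0.1]
width: 0.417
gripper_force: 0.0
```

Run:
```python
from h import *
st();to((515.9,160.2,144.9),(-143.7,0,-71))
```

```text
{'time': 29.7, 'q': [2.17, -9.66, -57.87, 6.68, 9.88, -103.55], 'tool_pos': [466.01, 143.42, 218.0], 'ee_rot': [-143.7, 0.1, -71.12], 'ft_force': [-0.39, -0.16, 0.07], 'width': 0.42, 'gripper_force': 0.0}
to [0.0004, 0.0009, 0.0901] [0.0, 0.0, -0.003]
```

>>> play_rows(commands=[[0,0.001,0.02,0,0,0,0.036],[0,0.001,0.045,0,0,0,0.036],[0,0.001,0.07,0,0,0,0.036],[0,0.001,0.09,0,0,0,0.036],[0,0.001,0.09,0,0,0,0.036],[0,0.001,0.09,0,0,0,0],[0,0.001,0.09,0,0,0,0],[0,0.001,0.09,0,0,0,0],[0,0.001,0.09,0,0,0,0],[0,0.001,0.09,0,0,0,0]])

```text
time: 30.95
tool_pos: [515.6, 160.6, 145.7]
ee_rot: [-143.6, 0.1, -71.1]
ft_force: [-4.9, -0.7, 7.4]
width: 0.117
gripper_force: 59.4
```

Run:
```python
from h import *
st();arc(-np.linspace(.061,.61,10),np.array([647.6,206.5,30]))
```

```text
{'time': 30.95, 'q': [4.64, 5.38, -58.93, -9.85, 8.47, -101.5], 'tool_pos': [515.63, 160.57, 145.68], 'ee_rot': [-143.6, 0.08, -71.11], 'ft_force': [-4.86, -0.69, 7.43], 'width': 0.12, 'gripper_force': 59.41}
[-0.0, -0.011, -0.002, -0.061, 0.0, 0.0]
[-0.0, -0.022, -0.004, -0.122, 0.0, 0.0]
[-0.0, -0.033, -0.005, -0.183, 0.0, 0.0]
[-0.0, -0.044, -0.005, -0.244, 0.001, 0.0]
[-0.0, -0.055, -0.005, -0.305, 0.001, 0.0]
[-0.0, -0.066, -0.004, -0.366, 0.001, 0.0]
[-0.0, -0.077, -0.002, -0.427, 0.001, 0.0]
[-0.0, -0.088, 0.0, -0.488, 0.001, 0.0]
[-0.0, -0.098, 0.003, -0.549, 0.001, 0.0]
[-0.0, -0.109, 0.007, -0.61, 0.001, 0.0]
```

>>> play_rows(commands=[[0,-0.011,-0.002,-0.061,0,0,0],[0,-0.022,-0.004,-0.122,0,0,0],[0,-0.033,-0.005,-0.183,0,0,0],[0,-0.044,-0.005,-0.244,0,0,0],[0,-0.055,-0.005,-0.305,0,0,0],[0,-0.066,-0.004,-0.366,0,0,0],[0,-0.077,-0.002,-0.427,0,0,0],[0,-0.088,0,-0.488,0,0,0],[0,-0.098,0.003,-0.549,0,0,0],[0,-0.109,0.007,-0.61,0,0,0]])

```text
time: 32.2
tool_pos: [600.2, 190.7, 204.7]
ee_rot: [-178.9, 0.2, -71.1]
ft_force: [-30.9, -8.1, 13.4]
width: 0.115
gripper_force: 64.4
```

Run:
```python
from h import *
st()
```

```text
{'time': 32.2, 'q': [10.74, 27.34, -1.84, 59.79, 0.36, -98.18], 'tool_pos': [600.24, 190.65, 204.67], 'ee_rot': [-178.94, 0.21, -71.07], 'ft_force': [-30.92, -8.12, 13.44], 'width': 0.11, 'gripper_force': 64.36}
```

>>> play_rows(commands=[[0,0,0,0,0,0,0],[0,0,0,0,0,0,0.036],[0,0,0,0,0,0,0.036],[0,0.003,0,0,0,0,0.036],[0,0.003,-0.04,0,0,0,0.036],[0,0.003,-0.08,0,0,0,0.036],[0.04,0.02,-0.1,0,0,0,0.036],[0.1,0.05,-0.1,0,0,0,0.036],[0.16,0.08,-0.1,0,0,0,0.036],[0.22,0.11,-0.1,0,0,0,0.036]])

```text
time: 33.45
tool_pos: [568.6, -42.8, 300.8]
ee_rot: [-178.6, 0.1, -71.1]
ft_force: [0.5, -0.7, 1.4]
width: 0.424
gripper_force: 0.0
```

Run:
```python
from h import *
st();f=snap('top','t14.png')
# knob pointer from upright image: print patch around the knob
a=f['color'].astype(int)
print(w2px(f,[[494.5,-346.2,82],[494.5,-346.2,58]]).round(1))
s=a[188:214,372:402].mean(2)
print('\n'.join(''.join('%4d'%v for v in r) for r in s.astype(int)))
# bin shut: case front edge/handle compare with first picture
b=cv2.imread('pics/top0.png')[:,:,::-1].astype('f4');d=abs(cv2.GaussianBlur(b-a.astype('f4'),(5,5),1.2)).max(2)[120:185,150:245];print('handle diff',(d>22).sum())
```

```text
{'time': 33.45, 'q': [-12.14, 17.93, -1.92, 69.01, 0.77, -121.01], 'tool_pos': [568.56, -42.82, 300.76], 'ee_rot': [-178.63, 0.07, -71.11], 'ft_force': [0.52, -0.72, 1.45], 'width': 0.42, 'gripper_force': 0.0}
[[387.9 199. ]
 [386.2 199.6]]
 103 153 175 179 181 179 177 178 176 182 181 175 173 178 183 221 221 187 180 180 181 182 180 187 183 184 181 181 178 168
 109 159 177 180 176 177 178 176 180 179 182 166 164 175 194 219 216 183 175 175 179 182 182 181 181 182 181 180 180 172
 114 166 179 177 177 176 175 173 172 175 177 161 159 180 193 220 217 186 172 164 176 184 179 183 180 181 179 179 181 178
 120 165 178 178 176 179 178 170 153 162 177 167 162 169 187 211 209 184 164 161 179 179 180 182 183 183 178 180 182 171
 122 165 175 176 172 171 175 173 153 152 173 169 159 160 175 193 179 175 166 170 180 175 167 172 181 181 181 181 177 154
 123 168 180 177 163 153 164 173 163 165 165 134 101  94  85  89 111 144 158 169 176 160 153 167 180 178 179 182 179 151
 134 168 176 174 176 160 150 163 167 161 129  82  47  43  37  39  47  57  85 133 155 161 171 176 177 179 178 177 174 141
 138 168 171
[... 1600 characters left out ...]
4  94  93  90  88  88  90  90  93  94 112 154 176 180 179 179 178 176 171 123  41
 174 174 172 174 173 173 175 169 148 108  95  98  97  93  95  95  95  98  98 140 171 183 181 178 177 176 180 155  91  33
 174 174 173 169 170 170 173 171 169 150 126 118 110  95  93  92  92  94 102 143 177 179 181 182 178 177 178 150  88  29
 168 164 168 170 171 170 173 173 174 172 171 168 146 114  99  97  95  93 103 141 179 180 181 178 177 181 177 145  76  29
 144 137 148 163 169 170 172 173 174 176 176 174 171 148 121 111  98  93 104 144 176 177 176 177 178 180 176 137  60  25
 135 119 139 164 171 174 171 168 180 191 186 177 175 171 169 148 123 112 116 151 174 177 177 177 178 180 172 134  54  21
handle diff 0
```

Run:
```python
from h import *
f=load('top');a=f['color'].astype(float).mean(2)
ys,xs=np.mgrid[194:200,380:390];w=np.clip(a[194:200,380:390]-70,0,None)
w[(ys==194)|(ys==195)]=0; w[xs<381]=0;w[(ys<197)&(xs<382)]=0
w[(xs<382)]=0
P=np.c_[xs.ravel(),ys.ravel()];w=w.ravel();c=(P*w[:,None]).sum(0)/w.sum();C=np.cov(P.T,aweights=w);ev,V=np.linalg.eigh(C);d=V[:,1];d*=-np.sign(d[0])
p0=px2w(f,*c,82);p1=px2w(f,*(c+3*d),82);k=np.array([494.5,-346.2])
print(c,d,np.degrees(np.arctan2(*(p1-p0)[:2][::-1])),p0)
print('from axis',np.degrees(np.arctan2(*(p0[:2]-k)[::-1])))
# fin/lock region from top, scan along console axis at heights 92 & 62
e=np.array([np.cos(np.radians(-8.4)),np.sin(np.radians(-8.4))]);O=np.array([445,-339])
n=np.array([-e[1],e[0]])
col=f['color']
for y in(-12,0,12):
  row=[]
  for x in range(-98,30,4):
    u,v=w2px(f,[[*(O+x*e+y*n),92]])[0];row.append(int(cv2.getRectSubPix(col,(1,1),(u,v)).mean()))
  print(y,row)
to((494.5,-346.2,130),(180,0,0))
```

```text
[384.84413793 197.40275862] [-0.90828418 -0.41835373] 63.542376496647314 [ 499.32816688 -337.58901483   82.        ]
from axis 60.720713927118034
-12 [136, 172, 164, 166, 142, 103, 100, 168, 210, 213, 185, 204, 231, 237, 236, 237, 233, 222, 222, 230, 227, 228, 227, 221, 218, 214, 184, 155, 155, 160, 156, 140]
0 [127, 120, 99, 97, 98, 96, 94, 120, 138, 138, 134, 198, 235, 233, 226, 230, 220, 173, 151, 149, 143, 148, 165, 172, 172, 172, 166, 123, 97, 93, 91, 56]
12 [124, 127, 98, 96, 94, 97, 95, 122, 138, 139, 124, 195, 232, 236, 234, 237, 235, 198, 188, 187, 200, 205, 212, 201, 193, 194, 181, 173, 142, 100, 88, 52]
to [0.2569, 0.1664, 0.168] [-0.016, -0.016, -1.249]
```

Run:
```python
from h import *
to((494.5,-346,150),(180,0,-118))
```

```text
to [0.2568, 0.1659, 0.1481] [-0.021, 0.005, 0.81]
```

>>> play_rows(commands=[[0.04,0.03,0,0,0,0.1,0.03],[0.08,0.055,0,0,0,0.25,0.03],[0.13,0.085,0.03,-0.01,0,0.4,0.03],[0.18,0.115,0.07,-0.021,0.005,0.55,0.03],[0.22,0.14,0.11,-0.021,0.005,0.7,0.03],[0.25,0.166,0.148,-0.021,0.005,0.81,0.03],[0.25,0.166,0.148,-0.021,0.005,0.81,0.03],[0.25,0.166,0.148,-0.021,0.005,0.81,0.03],[0.25,0.166,0.148,-0.021,0.005,0.81,0.03],[0.25,0.166,0.148,-0.021,0.005,0.81,0.03]])

```text
time: 34.75
tool_pos: [497.3, -329.2, 149.8]
ee_rot: [-180.0, 0.3, -117.4]
ft_force: [0.6, 0.5, -0.5]
width: 0.35
gripper_force: 0.0
```

Run:
```python
from h import *
st();to((494.5,-346,61),(180,0,-118))
```

```text
{'time': 34.75, 'q': [-40.74, 27.16, -10.61, 52.28, 0.29, -103.32], 'tool_pos': [497.32, -329.24, 149.77], 'ee_rot': [-179.99, 0.3, -117.42], 'ft_force': [0.56, 0.5, -0.54], 'width': 0.35, 'gripper_force': 0.0}
to [0.0166, -0.0052, 0.0887] [-0.0, 0.005, 0.01]
```

>>> play_rows(commands=[[0.0155,-0.005,0,0,0.005,0.01,0.03],[0.0155,-0.005,0,0,0.005,0.01,0.03],[0.0155,-0.005,0.03,0,0.005,0.01,0.03],[0.0155,-0.005,0.06,0,0.005,0.01,0.03],[0.0155,-0.005,0.088,0,0.005,0.01,0.03],[0.0155,-0.005,0.088,0,0.005,0.01,0.03],[0.0155,-0.005,0.088,0,0.005,0.01,0],[0.0155,-0.005,0.088,0,0.005,0.01,0],[0.0155,-0.005,0.088,0,0.005,0.01,0],[0.0155,-0.005,0.088,0,0.005,0.01,0]])

```text
time: 36.0
tool_pos: [497.0, -347.3, 61.0]
ee_rot: [-179.7, 0.1, -118.1]
ft_force: [10.2, -4.3, -8.2]
width: 0.111
gripper_force: 60.3
```

Run:
```python
from h import *
o=st();print(o['wrist_torque']);to((494.5,-346,62),(180,0,171.6))
```

```text
{'time': 36.0, 'q': [-41.99, 33.27, -14.86, 41.59, 0.14, -103.9], 'tool_pos': [496.95, -347.26, 60.99], 'ee_rot': [-179.7, 0.07, -118.09], 'ft_force': [10.19, -4.28, -8.19], 'width': 0.11, 'gripper_force': 60.3}
[-0.70630876 -1.70104937  0.01964065]
to [0.0, 0.0028, -0.001] [-0.004, 0.004, 1.227]
```

>>> play_rows(commands=[[0,-0.003,0,0,0,0,0],[0,-0.003,0,0,0,0.15,0],[0,-0.003,0,0,0,0.3,0],[0,-0.003,0,0,0,0.45,0],[0,-0.003,0,0,0,0.6,0],[0,-0.003,0,0,0,0.75,0],[0,-0.003,0,0,0,0.9,0],[0,-0.003,0,0,0,1.05,0],[0,-0.003,0,0,0,1.18,0],[0,-0.003,0,0,0,1.23,0]])

```text
time: 37.25
tool_pos: [497.5, -347.9, 61.0]
ee_rot: [-180.0, 0.1, 171.3]
ft_force: [3.1, -3.1, -1.9]
width: 0.112
gripper_force: 61.2
```

>>> play_rows(commands=[[0,0,0,0,0,0,0],[0,0,0,0,0,0,0],[0,0,0,0,0,0,0.03],[0,0,0,0,0,0,0.03],[0,0,-0.04,0,0,0,0.03],[0,0,-0.09,0,0,0,0.03],[0.05,0,-0.1,0,0,0,0],[0.1,0,-0.1,0,0,0,0],[0.15,0,-0.1,0,0,0,0],[0.2,0,-0.1,0,0,0,0]])

```text
time: 38.5
tool_pos: [296.7, -316.1, 160.6]
ee_rot: [179.9, -0.1, 171.5]
ft_force: [-0.3, -0.9, 0.7]
width: 0.003
gripper_force: 0.0
```

Run:
```python
from h import *
st();f=snap('top','t15.png')
u,v=w2px(f,[[496,-347,82]])[0];print(u,v)
print(f['color'][182:214,374:402].mean(2).astype(int))
s=f['color'][182:214,372:402].mean(2).astype(int)
print('\n'.join(''.join('%4d'%v for v in r) for r in s))
```

```text
{'time': 38.5, 'q': [-56.56, 10.46, -33.48, 46.22, -0.06, -48.02], 'tool_pos': [296.66, -316.14, 160.63], 'ee_rot': [179.92, -0.15, 171.46], 'ft_force': [-0.33, -0.95, 0.67], 'width': 0.0, 'gripper_force': 0.0}
388.1127833872753 198.45420192465315
[[ 87  94  98  95  84  75  65  57  43  33  34  36  29  25  24  24  17  15
   11  16  15  18  23  19  19  20  10  12]
 [153 168 177 179 163 144 137 125 105  96  99 100  87  79  77  63  44  35
   34  35  28  28  29  22  17  16  21  22]
 [158 170 172 172 169 169 170 167 167 169 175 178 164 165 167 137 107  97
   94  97  84  72  67  51  39  34  28  26]
 [161 173 174 172 174 173 170 170 170 172 172 174 174 204 211 182 174 170
  175 182 164 145 136 122 104  95  96  82]
 [161 168 174 173 172 174 170 174 170 172 170 173 177 210 215 187 175 175
  174 176 171 169 170 168 165 168 174 162]
 [165 174 170 169 171 169 171 170 172 171 169 169 178 213 218 182 170 173
  174 174 174 172 174 174 169 170 173 164]
 [167 171 173 170 169 170 172 170 168 169 167 172 174 210 213 179 173 173
  172 173 177 174 172 176 170 170 167 162]
 [169 170 172 171 170 173 171 171
[... 6064 characters left out ...]
169 168 159 137 103  88  82  84  89  85  90 105 139 165 169 173 173 167 169 167 171 161 116  39
 166 166 164 166 166 167 163 166 166 162 138 102  91  84  88 106 117 141 165 171 169 172 174 168 173 169 167 150  86  28
 165 165 165 163 165 163 162 165 164 164 158 132  95  87  92 128 158 168 172 170 171 173 170 169 170 170 171 140  83  26
 156 156 161 162 162 160 163 163 167 168 163 131  92  88  98 138 164 171 171 172 170 172 170 171 171 171 167 138  71  28
 135 127 144 157 165 167 163 164 167 167 157 127  92  88 106 144 165 170 171 167 169 170 168 171 172 171 166 129  57  18
 126 113 133 152 163 163 166 157 173 181 151 102  87  95 132 165 170 171 171 170 169 170 168 170 171 170 166 124  47  17
```

Run:
```python
from h import *
to((364.4,-328,68),(180,0,171.6))
```

```text
to [-0.0755, -0.0042, 0.091] [0.004, -0.009, -0.005]
```

>>> play_rows(commands=[[-0.04,-0.003,0,0,0,0,0],[-0.075,-0.004,0,0,0,0,0],[-0.075,-0.004,0,0,0,0,0],[-0.075,-0.004,0.03,0,0,0,0],[-0.075,-0.004,0.06,0,0,0,0],[-0.075,-0.004,0.091,0,0,0,0],[-0.075,-0.004,0.091,0,0,0,0],[-0.075,-0.004,0.091,0,0,0,0],[-0.075,-0.004,0.091,0,0,0,0],[-0.075,-0.004,0.091,0,0,0,0]])

```text
time: 39.8
tool_pos: [372.4, -332.7, 70.5]
ee_rot: [180.0, -0.0, 171.4]
ft_force: [0.5, -0.3, -0.4]
width: -0.001
gripper_force: 0.0
```

Run:
```python
from h import *
o=st();e=np.array([.9893,-.1461]);print((np.array(o['tool_pos'][:2])-[447.5,-340.3])@e);p=np.array([447.5,-340.3])-34*e;to((*p,68),(180,0,171.6))
```

```text
{'time': 39.8, 'q': [-50.24, 23.47, -30.75, 35.8, -0.02, -41.66], 'tool_pos': [372.43, -332.66, 70.48], 'ee_rot': [180.0, -0.02, 171.42], 'ft_force': [0.45, -0.29, -0.45], 'width': -0.0, 'gripper_force': 0.0}
-75.38450684788091
to [-0.0414, 0.0035, 0.0025] [0.0, -0.0, -0.003]
```

>>> play_rows(commands=[[-0.003,0.0035,0.001,0,0,0,0],[-0.009,0.0035,0.001,0,0,0,0],[-0.014,0.0035,0.001,0,0,0,0],[-0.019,0.0035,0.001,0,0,0,0],[-0.024,0.0035,0.001,0,0,0,0],[-0.029,0.0035,0.001,0,0,0,0],[-0.034,0.0035,0.001,0,0,0,0],[-0.038,0.0035,0.001,0,0,0,0],[-0.042,0.0035,0.001,0,0,0,0],[-0.042,0.0035,0.001,0,0,0,0]])

```text
time: 41.05
tool_pos: [414.7, -335.2, 68.4]
ee_rot: [180.0, -0.0, 171.4]
ft_force: [0.3, 0.5, 0.0]
width: -0.001
gripper_force: 0.2
```

Run:
```python
from h import *
o=st();e=np.array([.9893,-.1461]);print((np.array(o['tool_pos'][:2])-[447.5,-340.3])@e)
```

```text
{'time': 41.05, 'q': [-46.89, 26.58, -25.73, 37.75, 0.01, -38.32], 'tool_pos': [414.66, -335.24, 68.43], 'ee_rot': [179.95, -0.05, 171.43], 'ft_force': [0.26, 0.54, 0.03], 'width': -0.0, 'gripper_force': 0.2}
-33.22529728224855
```

>>> play_rows(commands=[[-0.002,0,0,0,0,0,0],[-0.004,0,0,0,0,0,0],[-0.006,0,0,0,0,0,0],[-0.008,0,0,0,0,0,0],[-0.01,0,0,0,0,0,0],[-0.011,0,0,0,0,0,0],[-0.012,0,0,0,0,0,0],[-0.013,0,0,0,0,0,0],[-0.013,0,0,0,0,0,0],[-0.013,0,0,0,0,0,0]])

```text
time: 42.3
tool_pos: [421.1, -336.1, 68.4]
ee_rot: [-180.0, -0.8, 171.3]
ft_force: [-19.5, 1.8, 14.9]
width: 0.004
gripper_force: 9.6
```

Run:
```python
from h import *
o=st();e=np.array([.9893,-.1461]);print((np.array(o['tool_pos'][:2])-[447.5,-340.3])@e)
```

```text
{'time': 42.3, 'q': [-46.17, 27.43, -24.24, 38.93, -0.49, -37.46], 'tool_pos': [421.08, -336.11, 68.45], 'ee_rot': [-179.97, -0.77, 171.3], 'ft_force': [-19.46, 1.81, 14.86], 'width': 0.0, 'gripper_force': 9.64}
-26.753989176780195
```

>>> play_rows(commands=[[0.015,0,0,0,0,0,0],[0.03,0,0,0,0,0,0],[0.03,0,-0.04,0,0,0,0],[0.04,0,-0.1,0,0,0,0],[0.08,0,-0.15,0,0,0,0],[0.12,0,-0.2,0,0,0,0],[0.16,0,-0.2,0,0,0,0],[0.16,0,-0.2,0,0,0,0],[0.16,0,-0.2,0,0,0,0],[0.16,0,-0.2,0,0,0,0]])

```text
time: 43.55
tool_pos: [269.6, -313.3, 268.2]
ee_rot: [179.9, -0.1, 171.5]
ft_force: [0.2, -0.8, 0.3]
width: 0.002
gripper_force: 0.0
```

Run:
```python
from h import *
st();f=snap('top','t16.png');col=f['color']
e=np.array([np.cos(np.radians(-8.4)),np.sin(np.radians(-8.4))]);O=np.array([445,-339]);n=np.array([-e[1],e[0]])
for y in(-12,0,12):
  row=[]
  for x in range(-98,82,4):
    u,v=w2px(f,[[*(O+x*e+y*n),92]])[0];row.append(int(cv2.getRectSubPix(col,(1,1),(u,v)).mean()))
  print(y,row)
a=col.astype('f4');b=cv2.imread('pics/t13.png')[:,:,::-1].astype('f4');c=cv2.imread('pics/t14.png')[:,:,::-1].astype('f4')
g=lambda z:cv2.GaussianBlur(z,(5,5),1.2)
d=abs(g(a)-g(b)).max(2);print('scoop diff',(d[130:190,295:360]>22).sum())
d=abs(g(a)-g(c)).max(2);print('case diff',(d[55:185,110:245]>22).sum())
s=col[190:206,378:400].mean(2).astype(int);print('\n'.join(''.join('%4d'%v for v in r) for r in s))
```

```text
{'time': 43.55, 'q': [-59.54, 2.66, -25.51, 61.97, -0.01, -51.01], 'tool_pos': [269.61, -313.34, 268.23], 'ee_rot': [179.9, -0.1, 171.47], 'ft_force': [0.2, -0.77, 0.32], 'width': 0.0, 'gripper_force': 0.0}
-12 [126, 166, 169, 171, 172, 173, 175, 170, 169, 168, 167, 164, 165, 159, 112, 90, 99, 157, 179, 187, 163, 203, 228, 222, 216, 224, 223, 226, 222, 214, 213, 213, 222, 225, 227, 198, 90, 65, 75, 121, 154, 155, 157, 173, 175]
0 [125, 171, 171, 169, 170, 170, 170, 170, 168, 169, 160, 119, 89, 86, 87, 89, 90, 122, 132, 129, 111, 178, 227, 236, 228, 229, 213, 131, 121, 118, 91, 54, 29, 30, 34, 33, 31, 53, 103, 134, 130, 111, 157, 167, 170]
12 [124, 166, 169, 170, 171, 172, 172, 171, 169, 168, 164, 109, 91, 92, 87, 90, 92, 119, 132, 131, 119, 201, 228, 217, 218, 227, 217, 180, 170, 168, 148, 123, 119, 136, 165, 151, 53, 24, 23, 27, 34, 103, 164, 174, 176]
scoop diff 0
case diff 0
 169 166 164 168 168 157 149 167 184 212 206 175 164 156 167 175 175 174 174 173 171 172
 170 159 144 156 167 165 155 163 181 204 200 175 154 154 174 175 172 172 173 172 170 170
 168 167 147 147 167 164 158 15
[... 514 characters left out ...]
7  31  33  28  30  19  11  39  87  89  39  32  37  76 135 164 164 164 168 171
 143  93  39  44  47  43  31  14  13  26  36  43  34  33  35  76 133 166 158 154 160 170
 141  83  44  88 120 122  93  30  20  29  34  26  31  39  44  74 130 159 151 152 162 170
 132  74  57 139 205 224 174  57  23  31  32  37  61 101 117 106 138 166 168 168 171 169
 131  68  66 163 222 230 179  53  20  31  31  40 110 187 213 186 163 172 171 173 169 165
 132  79  79 194 232 213 140  43  23  28  32  46 131 209 231 214 177 175 171 169 172 167
 141 101  92 188 229 202 119  34  24  29  31  59 152 220 231 216 179 170 169 168 170 161
 160 126  99 187 228 187  93  24  21  32  30  70 188 233 226 201 176 168 167 167 167 160
```

```bash
python3 -c "
from rig import robot
print(robot.close_job())"
```

```text
the job is handed in; nothing more can be done
None
```

Every step was carried out and the job is handed in, but no verdict came back and one check is incomplete: before I shut the bin I could make out only three of the four pralines in it. The scoop was empty and no praline lay on the slab or table. The camera checks showed the scoop on its mat, the bin shut, the knob at the mark and the lock 40 mm home.

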